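Vent the vacuum jar and set the reference cell in the photometer

ROBOT

A 6-joint arm with a two-finger parallel gripper is mounted at the origin on the work surface. World frame = base frame: x ahead of the robot, y to its left, z up, the work surface at z = 0. Lengths are in m, angles in rad, forces in N, time in s.
With the tool pointing down it reaches from about 0.325 to 0.9 m from the base axis. Payload 6.1 kg.
Tool frame: the origin (TCP) lies between the finger pads; the fingertips stand 22 mm ahead of it and the grasp point (between the pads) lies 3 mm ahead of it (bot.tip_extent is the distance from the TCP to the fingertips, in m); z points along the fingers, y is the direction in which the jaws open and shut (so a half turn about z gives the same grasp; the last joint's range is limited). The gripper opens to 87 mm and grips with 3 to 60 N. Pads are 19 mm wide; open, the fingers measure 117 mm over their backs; the gripper's body (75 mm by 190 mm) begins 51 mm behind the grasp point.
Start: joints at [-1.33, 0.22, 1.526, -0, 1.395, -0.126], TCP at [0.224, -0.583, 0.245] pointing down, gripper open.
Joint ranges: [-2.98, 2.98], [-0.91, 2.08], [0.09, 2.57], [-1.24, 4.39], [0.2, 2.65], [-2.68, 2.68]. Speed limits (rad/s): [2.57, 2.57, 3.01, 3.14, 3.14, 3.14].

INTERFACE

Orientations are given as a unit quaternion [w, x, y, z].
In Python, from plant import bot gives the robot as it stands.
- The arm moves only by the tool carry_out, never from a script. Its argument "series" is a list of rows, each an object with "dp": the shift along the tool's x, y, z in m, a list of three; "twist": the turn, a rotation vector about the tool's x, y, z in rad, a list of three; "hand": the finger opening in m, from 0 to 0.087. A call has 1 to 12 rows; each row shifts and turns the pose as measured when the row begins, along the tool's axes as they then stand; what a row does not reach is not made up. A row lasts 1/10 s, in which the tool goes at most 50 mm and 8.59 degrees, less where a joint would pass 70% of its speed; a pose out of reach is approached as far as the arm can. A call with a gripper value outside its range is refused whole. The fingers move at their own pace and stop on an object; "newtons" is the grip in N (left out, the last holds). Time passes only in rows, so rows that do not move let the fingers close. It gives the time, the measured TCP pose, the force and the opening at its end, in the units of the state.
- bot.state(): the state, without advancing time (a new reading comes with each control period).
- bot.get_image(name): name is "scene" or "top"; returns a dict with "color" (420x560x3 uint8, red, green, blue), "K" (3x3 intrinsics, pixels), "k1" (the pictures are not rectified: a ray, as slopes to the right and down, at radius r is drawn at 1 + k1 r^2 times it, then the intrinsics apply), "rvec" (rotation vector, rad) and "tvec" (3), from world to camera coordinates, as OpenCV has them. Camera axes: x right, y down, z forward; pixel columns grow to the right and rows downward; lengths in m; the calibration is good to about 2 mm. A picture is of the moment at which its call begins. There is no depth.
- bot.job_done(): hands the job in, once; it reports no verdict.
The state is a dict: "time": time; "q": joint angles; "joint_vel": joint speeds; "joint_torque": joint torques, N m; "position": TCP position; "tool_rot": TCP orientation; "wrist_force": force on the tool from outside, world axes, zero at the start; "ft_torque": the same for the moment, N m; "width": finger opening in m.
Only numpy, scipy, OpenCV 4.12 (cv2) and the standard library are available. Lean on these libraries where they do the work, as an engineer would, in place of code of your own. Each camera call takes 0.05 s, during which the arm holds its last target.

TASK

Take the dry reference cell out of the vacuum jar and stand it in the photometer's nest for a check reading: first, with the lid still in place, turn the vent tap on the lid fully open to let the vacuum go, then lift the lid off by its knob and set it gently, knob up, in the middle of the round rubber mat, and then stand the cell upright and fully down in the nest with its clear end faces square to the light path. Do not drop the lid or the cell, and leave the vial and everything else on the bench standing where it is.

Things in the scene. Friction and masses are not known exactly. Their poses are not given: they have to be found in the camera images.
- jar: Clear vacuum jar, fixed, 164 mm outside diameter, mouth 144 mm (black foot 172 mm), rim 116 mm above its underside. Inside, a flat white shelf plate, its top 54 mm above the underside, carries the cell and a vial. Origin: centre of its underside, on the bench; z up. Until the lid's tap is open, vacuum holds the lid down.
- lid: The jar's lid, about 0.4 kg: a clear disc 172 mm across, 12 mm thick, on a spigot 140 mm across, 14 mm deep (2 mm slack in the jar). Origin: centre of the spigot's underside; disc top 26 mm above it; seated, the origin is 102 mm above the jar's underside; on the mat it is at the mat's top. Vent tap 52 mm from the centre along +x; steel dial gauge (34 mm across, 15 mm tall) 52 mm along -x.
- lid_knob (a point): Centre, half-way up, of the black upright round lifting knob in the lid's middle (32 mm diameter, 36 mm tall, from 18 mm below this point, the lid's top face, to 18 mm above); 44 mm above the lid's origin. Axes as the lid's. The lid is balanced about it.
- tap_bar (a point): Middle of the vent tap's upright black bar handle: 36 mm long, 9 mm thick, 26 mm tall (13 mm below to 13 mm above this point), its lower edge 10 mm above the lid's top face over a slim stem and a low 20 mm boss. It turns about the vertical through this point. The bar is long along this point's y and gripped across its x; axes turn with the tap.
- tap (a joint): Angle of the vent tap, rad: 0 shut (bar across the lid's radius and the little nozzle), 1.571 fully open (bar along the radius, in line with the nozzle). It opens anticlockwise seen from above, stays where it is left and takes about 0.05 N m.
- cell_center (a point): Centre of the sealed reference cell: an upright block 22.5 mm (its x) by 12.5 mm (its y) by 45 mm tall (z up), 32 g; at first it stands on the jar's shelf plate. The narrow end faces (12.5 mm wide, facing +x and -x) are clear; the two wide sides are frosted and are the ones to grip. Light passes along its x; either way round will do.
- mat: Round black rubber mat, fixed, 188 mm in diameter, 6 mm thick, where the lid is put. Origin: centre of its underside on the bench.
- photometer: White box, fixed, 100 mm (its x) by 150 mm (its y) by 60 mm tall, with the open cell stage on top: two grey blocks (46 mm along x, 30 mm along y, 45 mm tall, so up to 105 mm above the bench), inner faces 40 mm either side of the middle along y; the nest lies between them. Origin: centre of its underside, z up.
- nest (a point): Centre of the floor of the cell nest, in the middle of the photometer's top, 60 mm above the bench. Axes as the photometer's: the light path runs along this point's y, from one grey block to the other. The nest is a frame of four low ribs, 4 mm tall and 3 mm thick, clear inside 26.5 mm along y by 16.5 mm along x; the cell stands in it on the floor.
- vial: Bystander in the jar beside the cell: round amber vial, 20 mm diameter, 38 mm tall, loose. Origin: centre of its underside.
- bottle_front: Bystander: amber glass bottle, 44 mm diameter, 95 mm tall, loose on the bench. Origin: centre of its underside.
- beaker: Bystander: small glass beaker, 50 mm diameter, 65 mm tall, loose on the bench. Origin: centre of its underside.
- pot: Bystander: small white sample pot, 32 mm diameter, 40 mm tall, loose on the bench. Origin: centre of its underside.
- bottle_tall: Bystander: tall amber bottle, 56 mm diameter, 165 mm tall, loose on the bench. Origin: centre of its underside.
- slide_box: Bystander: flat blue slide box, 80 x 60 x 35 mm, loose on the bench. Origin: centre of its underside.
- bottle_left: Bystander: white plastic bottle, 60 mm diameter, 120 mm tall, loose on the bench. Origin: centre of its underside.
- carton: Bystander: cardboard carton, 70 x 90 x 70 mm, loose on the bench. Origin: centre of its underside.
Not all that is in view belongs to the job. What is shaped like the lid but pink is not meant. Of the things shaped like the mat, the black one is meant.

How it is judged:
By the outcome, as a careful person would: the job done as asked, in the order asked, and still so for the second after the job is handed in, with the robot touching nothing.
It also fails if it takes over 69 s, if anything falls off the work surface, if the arm or the gripper's body presses on something with over 40 N, if the wrist force passes 120 N, or if a joint passes its speed limit or range.

## Working session

There is one attempt and no reset: what is moved stays moved. The work goes in short steps, Python scripts to look and compute and a tool call to move; the robot and the scene stay as the last step left them, time stands still between calls to the robot, and variables do not carry over. Pictures are saved under pics/ and viewed, and the job is handed in when it is done.

Besides the shell and the picture viewer there is one more tool, called after "Emit:" by a JSON object that holds its "op" and its "data", one argument or row to a line. carry_out: Moves the arm, as the interface text tells. Its arguments: {"type":"object","properties":{"series":{"type":"array","items":{"type":"object","properties":{"dp":{"type":"array","items":{"type":"number"}},"twist":{"type":"array","items":{"type":"number"}},"hand":{"type":"number"}}}},"newtons":{"type":"number"}},"required":["series"]}

```bash
ls; mkdir -p pics; python3 - <<'E'
from plant import bot
import cv2,pickle
d={}
for n in("scene","top"):
    im=bot.get_image(n); d[n]=im
    cv2.imwrite(f"pics/{n}0.png",im["color"][:,:,::-1])
    print(n,im["K"],im["k1"],im["rvec"],im["tvec"])
pickle.dump(d,open("im0.pkl","wb"))
print(bot.state())
E
```

```text
pics
scene [[546.42609026   0.         278.02098996]
 [  0.         546.42609026 200.87579053]
 [  0.           0.           1.        ]] -0.09789068808692392 [ 2.04451564  0.80524962 -0.44344191] [-0.36881141 -0.09104852  1.84064554]
top [[409.26443928   0.         277.34832087]
 [  0.         409.26443928 210.82058784]
 [  0.           0.           1.        ]] -0.0060403559340774194 [ 2.14107503 -2.11207699  0.22682456] [-0.03270663  0.53336535  1.43199092]
{'time': 0.1, 'q': array([-1.33010832e+00,  2.21125409e-01,  1.52752122e+00,  1.78096270e-05,
        1.39469442e+00, -1.26071240e-01]), 'joint_vel': array([ 0.00139806, -0.00324917, -0.0035354 ,  0.00018585,  0.00205206,
        0.00037908]), 'joint_torque': array([ 2.62436897e-04, -4.95939946e+01, -3.88520980e+01,  7.00547523e-02,
        5.14524383e-02, -2.66828692e-05]), 'position': array([ 0.22401171, -0.58291008,  0.24354718]), 'tool_rot': array([-8.73266122e-04,  9.83232933e-01,  1.82351955e-01, -4.13201897e-05]), 'wrist_force': array([-0.37319165,  0.3180621 , -1.0325194 ]), 'ft_torque': array([ 0.00985891, -0.01254737,  0.09638213]), 'width': 0.0867513658273561}
```

View pics/scene0.png

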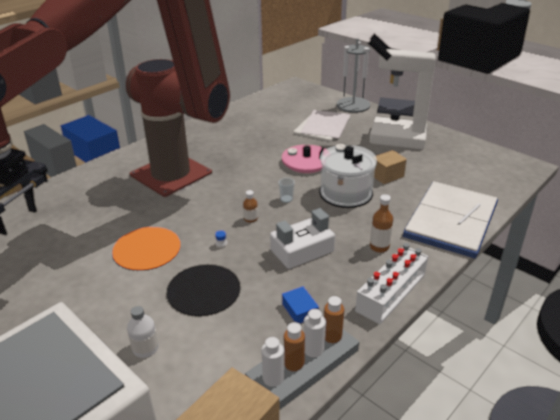

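View pics/top0.png

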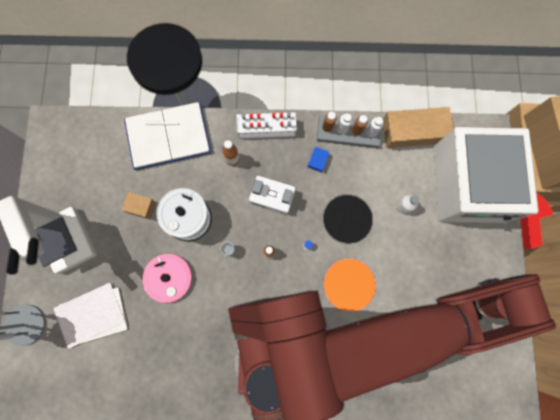

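The clear lidded jar is at scene (348,175) / top (183,214). Lookalikes for the lid: a pink one at top (167,278). Lookalikes for the mat: an orange one at top (350,284), and a black stool seat on the floor at top (165,58). The black mat is at top (348,219) and the photometer at top (272,194). Next I'll take close crops.

```bash
cat > h.py <<'E'
import numpy as np,cv2
def RT(im):
    R,_=cv2.Rodrigues(np.array(im["rvec"],float)); return R,np.array(im["tvec"],float).ravel()
def dist(im): return np.array([im["k1"],0,0,0,0.])
def ray(im,uv):
    R,t=RT(im); p=cv2.undistortPointsIter(np.array([[uv]],float),im["K"],dist(im),None,None,(3,50,1e-10)).ravel() if hasattr(cv2,'undistortPointsIter') else cv2.undistortPoints(np.array([[uv]],float),im["K"],dist(im)).ravel()
    return -R.T@t, R.T@np.array([p[0],p[1],1])
def onz(im,uv,z):
    o,d=ray(im,uv); return o+d*(z-o[2])/d[2]
def proj(im,P):
    return cv2.projectPoints(np.array(P,float).reshape(-1,3),np.array(im["rvec"],float),np.array(im["tvec"],float),im["K"],dist(im))[0].reshape(-1,2)
def tri(a,uva,b,uvb):
    o1,d1=ray(a,uva);o2,d2=ray(b,uvb)
    A=np.c_[d1,-d2];s=np.linalg.lstsq(A,o2-o1,rcond=None)[0]
    p,q=o1+s[0]*d1,o2+s[1]*d2
    return (p+q)/2,np.linalg.norm(p-q)
def crop(im,x0,y0,w,h,f,name):
    c=im["color"][y0:y0+h,x0:x0+w,::-1]; cv2.imwrite(name,cv2.resize(c,None,fx=f,fy=f,interpolation=cv2.INTER_CUBIC))
E
python3 - <<'E'
import pickle
from h import *
d=pickle.load(open("im0.pkl","rb"))
crop(d["top"],140,170,90,75,8,"pics/jt.png")
crop(d["scene"],300,130,90,75,8,"pics/js.png")
crop(d["top"],240,165,65,60,10,"pics/pt.png")
crop(d["scene"],260,200,80,70,8,"pics/ps.png")
for n,z in(("mat",.006),):
    im=d["top"]; g=im["color"].max(2)
    m=(g<50).astype(np.uint8); m[:, :310]=0;m[:,385:]=0;m[:180]=0;m[260:]=0
    c=max(cv2.findContours(m,cv2.RETR_EXTERNAL,cv2.CHAIN_APPROX_NONE)[0],key=cv2.contourArea)
    P=np.array([onz(im,p,z)[:2] for p in c[:,0].astype(float)],np.float32)
    print(cv2.fitEllipse(P))
    im=d["scene"]; g=im["color"].max(2)
    m=(g<50).astype(np.uint8); m[:, :155]=0;m[:,250:]=0;m[:255]=0;m[325:]=0
    c=max(cv2.findContours(m,cv2.RETR_EXTERNAL,cv2.CHAIN_APPROX_NONE)[0],key=cv2.contourArea)
    P=np.array([onz(im,p,z)[:2] for p in c[:,0].astype(float)],np.float32)
    print(cv2.fitEllipse(P))
E
```

```text
((0.5179376602172852, -0.28908970952033997), (0.1715339571237564, 0.17167840898036957), 21.586097717285156)
((0.5228654742240906, -0.29049503803253174), (0.1761646866798401, 0.17745789885520935), 3.2311954498291016)
```

View pics/jt.png

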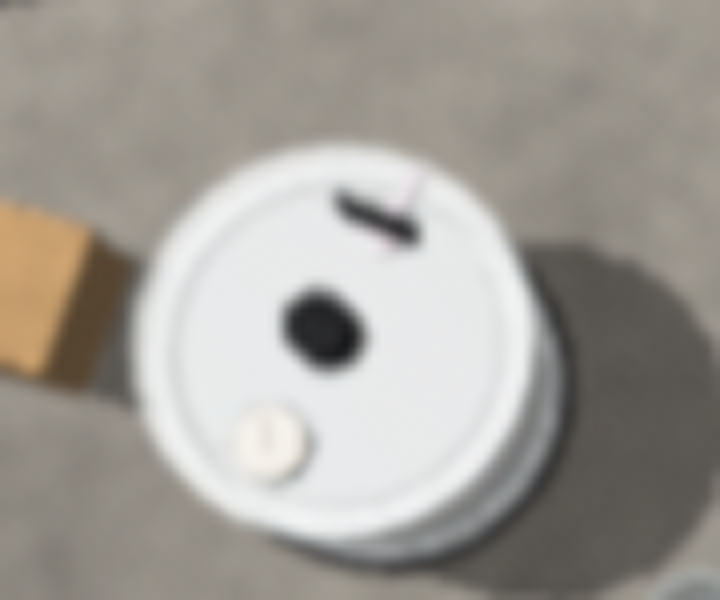

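View pics/js.png

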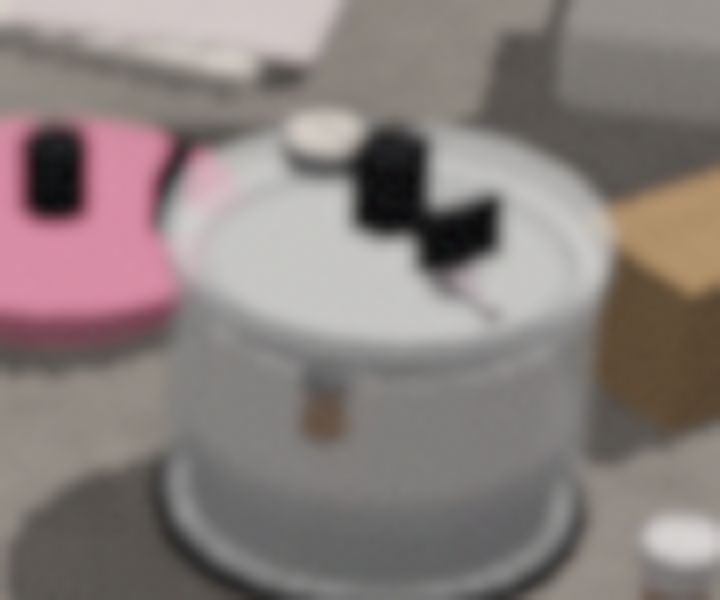

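View pics/pt.png

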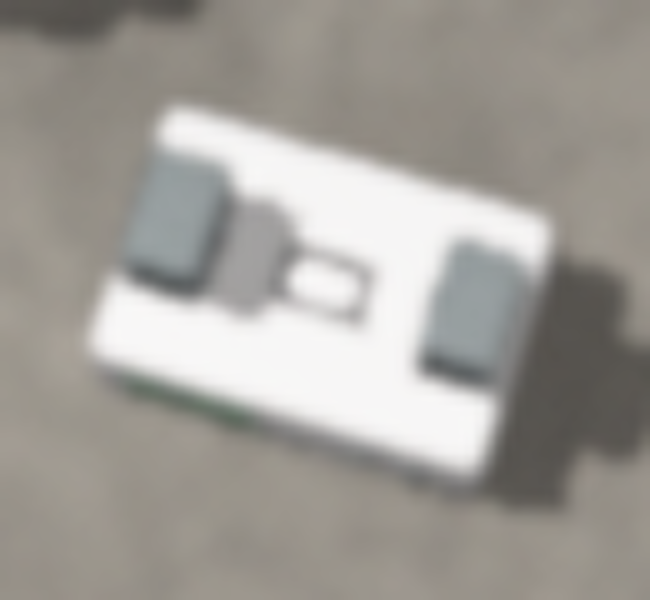

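View pics/ps.png

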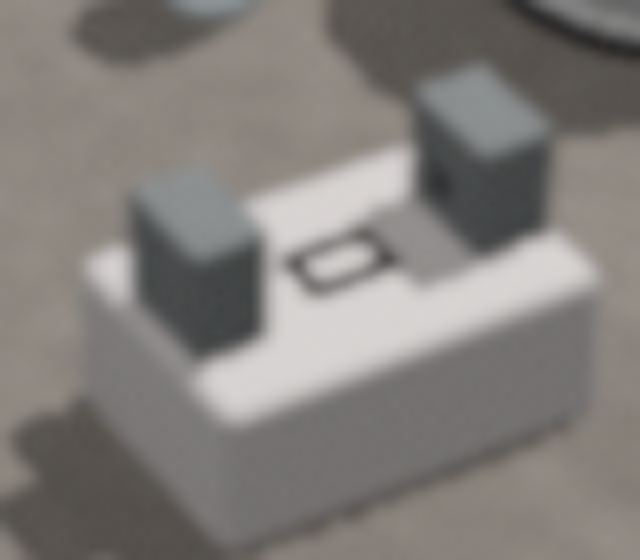

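```bash
python3 - <<'E'
import pickle
from h import *
d=pickle.load(open("im0.pkl","rb"))
im=d["top"]; print(im["color"].max(2)[219,315:382]); print(im["color"].max(2)[185:255,348])
for n in d:
    R,t=RT(d[n]);print(-R.T@t)
E
```

```text
[154 155 154 152 148 147 146 131  92  54  41  39  40  41  42  41  41  41
  41  42  42  42  42  42  42  41  41  41  40  40  40  40  40  40  41  41
  40  41  40  40  41  40  40  41  42  40  40  40  40  41  40  41  40  39
  39  41  63 113 158 175 178 177 177 179 180 179 177]
[164 163 161 160 160 162 164 165 156 122  77  47  41  40  41  40  41  41
  42  40  41  41  41  41  40  41  41  41  40  41  41  41  40  39  40  40
  39  41  41  41  41  41  40  40  40  40  39  40  39  41  41  41  41  41
  40  40  40  54  95 138 159 162 162 160 159 158 158 159 160 161]
[ 1.35892974 -0.88727616  0.94780729]
[ 0.24570494 -0.00164421  1.50856644]
```

```bash
cat > m.py <<'E'
import pickle
from h import *
d=pickle.load(open("im0.pkl","rb"));T,S=d["top"],d["scene"]
np.set_printoptions(precision=4,suppress=True)
def blob(im,m,box):
    x0,y0,x1,y1=box; k=np.zeros_like(m);k[y0:y1,x0:x1]=m[y0:y1,x0:x1]
    return max(cv2.findContours(k,cv2.RETR_EXTERNAL,cv2.CHAIN_APPROX_NONE)[0],key=cv2.contourArea)
def up(im,f=6): return cv2.resize(im["color"],None,fx=f,fy=f,interpolation=cv2.INTER_CUBIC)
def back(c,f=6): return (c.reshape(-1,2).astype(float)+.5)/f-.5
E
python3 - <<'E'
from m import *
f=6
for n,im,box in(("top",T,(310,180,385,258)),("scene",S,(155,255,252,325))):
    g=up(im).max(2); m=(g<98).astype(np.uint8)
    c=back(blob(im,m,[v*f for v in box]))
    P=np.array([onz(im,p,.006)[:2] for p in c],np.float32); print("mat",n,cv2.fitEllipse(P))
# photometer top rect in top view
g=up(T).min(2); m=(g>205).astype(np.uint8)
c=back(blob(T,m,[v*f for v in(240,165,305,225)]))
P=np.array([onz(T,p,.06)[:2] for p in c],np.float32);print("photo",cv2.minAreaRect(cv2.convexHull(P)))
# lid disc top view
m=(g>190).astype(np.uint8); c=back(blob(T,m,[v*f for v in(150,180,212,242)])); 
h=cv2.convexHull(c.astype(np.float32)).reshape(-1,2); 
P=np.array([onz(T,p,.128)[:2] for p in h],np.float32);print("lid",cv2.fitEllipse(P))
# knob, tap in top
g=up(T).max(2); m=(g<80).astype(np.uint8)
for nm,b in(("knob",(172,203,190,219)),("tap",(180,190,196,202))):
    c=blob(T,m,[v*f for v in b]); r=back(np.array(cv2.minAreaRect(c)[0])); b4=back(cv2.boxPoints(cv2.minAreaRect(c)))
    print(nm,r,onz(T,r[0],.164), np.array([onz(T,p,.164)[:2] for p in b4]))
# by-eye points
print("tri knobtop",tri(T,(140+319/8,170+326/8),S,(300+395/8,130+135/8)))
print("gauge",onz(T,(140+270/8,170+438/8),.143))
# nest
q=[(283,243),(375,268),(362,322),(270,297)]
Pn=np.array([onz(T,(240+x/10-.45,165+y/10-.45),.064)[:2] for x,y in q]);print(Pn,Pn.mean(0))
q=[(285,262),(375,232),(405,262),(315,292)]
Ps=np.array([onz(S,(260+x/8-.45,200+y/8-.45),.064)[:2] for x,y in q]);print(Ps,Ps.mean(0))
for u in((140+183/1,0),):pass
for nm,uv,z in(("tallbottle",(230,146),.1),("bottle_left",(411,203),.12),("beaker",(229,250),.065)): print(nm,onz(T,uv,z))
E
```

```text
mat top ((0.5181986093521118, -0.2889428436756134), (0.18353821337223053, 0.18379683792591095), 175.91481018066406)
mat scene ((0.5220799446105957, -0.2898084223270416), (0.18571515381336212, 0.18890948593616486), 36.33992004394531)
photo ((0.5974506139755249, -0.003534875810146332), (0.14672239124774933, 0.0975128561258316), 73.29569244384766)
lid ((0.5095986127853394, 0.3046034574508667), (0.16898313164710999, 0.17111504077911377), 108.53115844726562)
knob [[180.0417 210.875 ]] [0.5065 0.301  0.164 ] [[0.5086 0.3195]
 [0.5253 0.3044]
 [0.5044 0.2824]
 [0.4877 0.2975]]
tap [[187.096  196.9617]] [0.5544 0.2801 0.164 ] [[0.5581 0.2939]
 [0.5626 0.2921]
 [0.5508 0.2664]
 [0.5464 0.2681]]
tri knobtop (array([0.5104, 0.305 , 0.1643]), np.float64(0.009627610930657764))
gauge [0.4627 0.324  0.143 ]
[[ 0.6124  0.0103]
 [ 0.6036 -0.0233]
 [ 0.5834 -0.0188]
 [ 0.5921  0.0146]] [ 0.5978 -0.0043]
[[ 0.5871 -0.0171]
 [ 0.5984  0.0158]
 [ 0.6167  0.0099]
 [ 0.6054 -0.0226]] [ 0.6019 -0.0035]
tallbottle [0.7605 0.1493 0.1   ]
bottle_left [ 0.5555 -0.4913  0.12  ]
beaker [0.388  0.1434 0.065 ]
```

```bash
cat > g.py <<'E'
import sys
import numpy as np
from scipy.spatial.transform import Rotation as Ro
from plant import bot
np.set_printoptions(precision=4,suppress=True)
# args: x y z delta(deg of tool y dir, or 'n'); z is TCP
def go(x,y,z,dl=None,show=True):
    s=bot.state(); q=s["tool_rot"]; R=Ro.from_quat(np.r_[q[1:],q[0]]).as_matrix(); p=np.array(s["position"])
    D=R.T@(np.array([x,y,z])-p)
    cur=np.degrees(np.arctan2(R[1,1],R[0,1]))
    print("t",s["time"],"pos",p,"ydir",cur,"q",s["q"],"w",s["width"],"F",s["wrist_force"])
    print("total dp",D,"dist",np.linalg.norm(D),"rows@45mm",np.linalg.norm(D)/.045)
    if dl is not None:
        a=(dl-cur+90)%180-90
        xd=R[:,1]; 
        yd=np.array([np.cos(np.radians(cur+a)),np.sin(np.radians(cur+a)),0]); zd=np.array([0,0,-1.]); Rt=np.c_[np.cross(yd,zd),yd,zd]
        print("rotvec",Ro.from_matrix(R.T@Rt).as_rotvec(),"deg world",a)
if __name__=="__main__":
    a=sys.argv[1:]; go(*map(float,a[:3]),float(a[3]) if len(a)>3 else None)
E
python3 g.py .557 .282 .28 -25
```

```text
t 0.1 pos [ 0.224  -0.5829  0.2435] ydir -68.98641090542553 q [-1.3301  0.2211  1.5275  0.      1.3947 -0.1261] w 0.0867513658273561 F [-0.3732  0.3181 -1.0325]
total dp [ 0.621  -0.688  -0.0351] dist 0.927512505224768 rows@45mm 20.611389004994844
rotvec [-0.0016 -0.0009 -0.7677] deg world 43.986410905425544
```

Emit:
{"op": "carry_out", "data": {
  "series": [
    {"dp": [0.031, -0.0344, -0.003], "twist": [0, 0, 0], "hand": 0.03},
    {"dp": [0.031, -0.0344, -0.003], "twist": [0, 0, 0], "hand": 0.03},
    {"dp": [0.031, -0.0344, -0.003], "twist": [0, 0, 0], "hand": 0.03},
    {"dp": [0.031, -0.0344, -0.003], "twist": [0, 0, 0], "hand": 0.03},
    {"dp": [0.031, -0.0344, -0.003], "twist": [0, 0, 0], "hand": 0.03},
    {"dp": [0.031, -0.0344, -0.003], "twist": [0, 0, 0], "hand": 0.03},
    {"dp": [0.031, -0.0344, -0.003], "twist": [0, 0, 0], "hand": 0.03},
    {"dp": [0.031, -0.0344, -0.003], "twist": [0, 0, 0], "hand": 0.03},
    {"dp": [0.031, -0.0344, -0.003], "twist": [0, 0, 0], "hand": 0.03},
    {"dp": [0.031, -0.0344, -0.003], "twist": [0, 0, 0], "hand": 0.03},
    {"dp": [0.031, -0.0344, -0.003], "twist": [0, 0, 0], "hand": 0.03},
    {"dp": [0.031, -0.0344, -0.003], "twist": [0, 0, 0], "hand": 0.03}
  ]
}}

```text
time: 1.3
position: [0.426, -0.0479, 0.2762]
tool_rot: [-0.005, 0.984, 0.176, -0.001]
wrist_force: [0.4, 0.4, 1.5]
width: 0.0301
```

```bash
python3 g.py .557 .282 .28 -25
```

```text
t 1.3 pos [ 0.426  -0.0479  0.2762] ydir -69.67907708205236 q [-0.3029 -0.2868  1.9617  0.0087  1.473   0.9123] w 0.030107762641160194 F [0.4374 0.4195 1.4869]
total dp [ 0.2374 -0.2639 -0.0009] dist 0.3549532405262549 rows@45mm 7.887849789472331
rotvec [-0.01   -0.0045 -0.7798] deg world 44.679077082052345
```

Emit:
{"op": "carry_out", "data": {
  "series": [
    {"dp": [0.0297, -0.033, 0], "hand": 0.03},
    {"dp": [0.0297, -0.033, 0], "hand": 0.03},
    {"dp": [0.0297, -0.033, 0], "hand": 0.03},
    {"dp": [0.0297, -0.033, 0], "hand": 0.03},
    {"dp": [0.0297, -0.033, 0], "hand": 0.03},
    {"dp": [0.0297, -0.033, 0], "hand": 0.03},
    {"dp": [0.0297, -0.033, 0], "hand": 0.03},
    {"dp": [0.0297, -0.033, 0], "hand": 0.03},
    {"twist": [0, 0, -0.14], "hand": 0.03},
    {"twist": [0, 0, -0.14], "hand": 0.03},
    {"twist": [0, 0, -0.14], "hand": 0.03},
    {"twist": [0, 0, -0.14], "hand": 0.03}
  ]
}}

```text
invalid input at $.series[0]: expected keys dp, twist, hand
```

```bash
python3 g.py .557 .282 .28 -25
```

```text
t 1.3 pos [ 0.426  -0.0479  0.2762] ydir -69.67907708205236 q [-0.3029 -0.2868  1.9617  0.0087  1.473   0.9123] w 0.030107762641160194 F [0.4374 0.4195 1.4869]
total dp [ 0.2374 -0.2639 -0.0009] dist 0.3549532405262549 rows@45mm 7.887849789472331
rotvec [-0.01   -0.0045 -0.7798] deg world 44.679077082052345
```

Emit:
{"op": "carry_out", "data": {
  "series": [
    {"dp": [0.0297, -0.033, 0], "twist": [0, 0, 0], "hand": 0.03},
    {"dp": [0.0297, -0.033, 0], "twist": [0, 0, 0], "hand": 0.03},
    {"dp": [0.0297, -0.033, 0], "twist": [0, 0, 0], "hand": 0.03},
    {"dp": [0.0297, -0.033, 0], "twist": [0, 0, 0], "hand": 0.03},
    {"dp": [0.0297, -0.033, 0], "twist": [0, 0, 0], "hand": 0.03},
    {"dp": [0.0297, -0.033, 0], "twist": [0, 0, 0], "hand": 0.03},
    {"dp": [0.0297, -0.033, 0], "twist": [0, 0, 0], "hand": 0.03},
    {"dp": [0.0297, -0.033, 0], "twist": [0, 0, 0], "hand": 0.03},
    {"dp": [0, 0, 0], "twist": [0, 0, -0.14], "hand": 0.03},
    {"dp": [0, 0, 0], "twist": [0, 0, -0.14], "hand": 0.03},
    {"dp": [0, 0, 0], "twist": [0, 0, -0.14], "hand": 0.03},
    {"dp": [0, 0, 0], "twist": [0, 0, -0.14], "hand": 0.03}
  ]
}}

```text
time: 2.5
position: [0.5568, 0.3056, 0.2711]
tool_rot: [-0.006, 0.891, 0.455, -0.004]
wrist_force: [-0.7, 0.4, -0.0]
width: 0.0299
```

```bash
python3 g.py .557 .282 .21 -25
```

```text
t 2.5 pos [0.5568 0.3056 0.2711] ydir -35.92767222207177 q [0.3725 0.2343 1.4604 0.0106 1.4556 0.9983] w 0.02986446973790707 F [-0.716   0.4208 -0.0399]
total dp [-0.0189  0.0148  0.061 ] dist 0.06552535505627313 rows@45mm 1.456119001250514
rotvec [-0.0137  0.0003 -0.1907] deg world 10.927672222071777
```

Emit:
{"op": "carry_out", "data": {
  "series": [
    {"dp": [-0.0095, 0.0074, 0.03], "twist": [-0.007, 0, -0.095], "hand": 0.03},
    {"dp": [-0.0095, 0.0074, 0.03], "twist": [-0.007, 0, -0.095], "hand": 0.03},
    {"dp": [0, 0, 0], "twist": [0, 0, 0], "hand": 0.03}
  ]
}}

```text
time: 2.8
position: [0.5579, 0.2821, 0.2088]
tool_rot: [0.0, 0.84, 0.542, -0.0]
wrist_force: [0.4, 0.3, -0.6]
width: 0.0298
```

```bash
cat > snap.py <<'E'
import sys,pickle
from h import *
from plant import bot
n=sys.argv[1];d={}
b={"top":tuple(map(int,sys.argv[2:6])),"scene":tuple(map(int,sys.argv[6:10]))}
for k in b:
    d[k]=bot.get_image(k); x,y,w,h=b[k]; f=min(780/w,580/h)
    crop(d[k],x,y,w,h,f,f"pics/{n}_{k}.png"); print(k,"scale",f)
pickle.dump(d,open(f"{n}.pkl","wb"))
E
python3 snap.py a1 140 160 90 75 290 90 110 90; python3 g.py .557 .282 .21 -25
```

```text
top scale 7.733333333333333
scene scale 6.444444444444445
t 2.9 pos [0.56   0.2839 0.2135] ydir -24.522734003231932 q [0.3434 0.2445 1.5571 0.0004 1.3334 0.7713] w 0.030155785703157422 F [1.4902 0.8859 0.0441]
total dp [-0.003  -0.002   0.0034] dist 0.004953724279732876 rows@45mm 0.1100827617718417
rotvec [ 0.0043 -0.0048  0.0083] deg world -0.47726599676806813
```

View pics/a1_top.png

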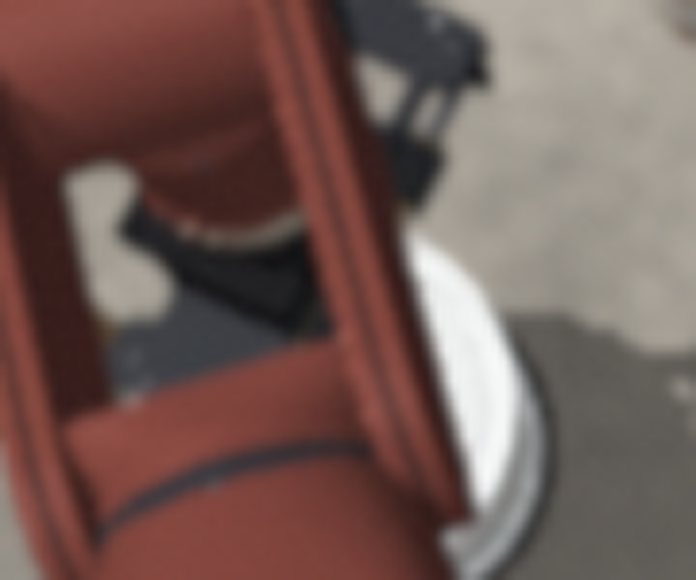

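View pics/a1_scene.png

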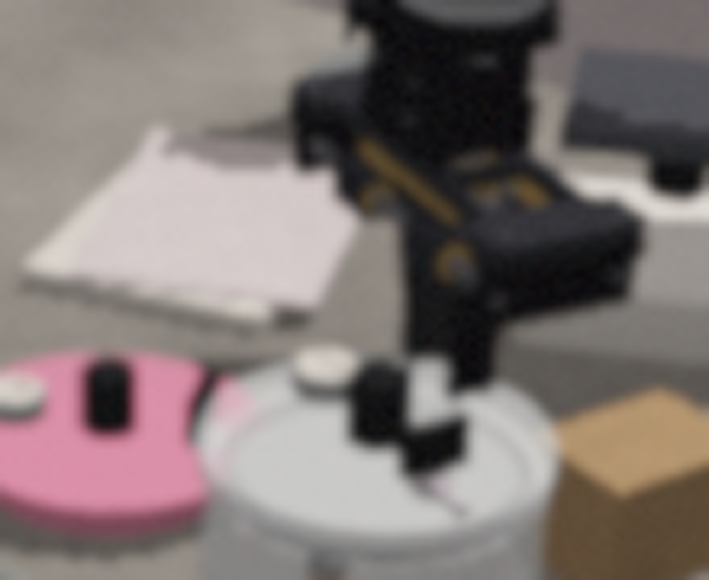

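```bash
python3 - <<'E'
import pickle
from h import *
d=pickle.load(open("a1.pkl","rb"));S=d["scene"];f=580/90
def pc(P): return (proj(S,P)-[290,90]+.45)*f
p=np.array([.559,.283,.212]);u=np.array([np.cos(np.radians(-24.5)),np.sin(np.radians(-24.5)),0])
for s in(-.015,.015,-.03,.03,0): print(s,pc(p+u*s-[0,0,.022]))
for c in((.557,.282),(.511,.305)):
  print(pc([[*c,.164],[*c,.128]]))
r=np.radians(65.)
for s in(-.018,.018): print(pc([.557+s*np.cos(r),.282+s*np.sin(r),.164]),pc([.557+s*np.cos(r),.282+s*np.sin(r),.138]))
crop(S,338,130,40,40,14,"pics/z.png")
E
```

```text
-0.015 [[419.1753011  359.23295059]]
0.015 [[451.65908239 388.40973061]]
-0.03 [[403.27630548 344.96142609]]
0.03 [[468.25303041 403.32375184]]
0 [[435.30138444 373.71427603]]
[[426.59978414 423.48960163]
 [421.41761519 491.87432318]]
[[376.49648436 373.21773988]
 [372.05295078 440.53306302]]
[[391.56334031 430.92540182]] [[388.10218705 480.59741545]]
[[461.36774063 416.11464423]] [[457.33094837 465.54904933]]
```

View pics/z.png

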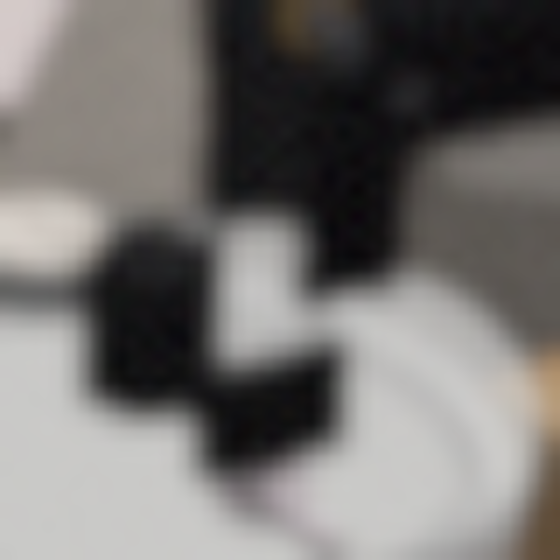

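Emit:
{"op": "carry_out", "data": {
  "series": [
    {"dp": [-0.002, 0, 0.02], "twist": [0, 0, 0], "hand": 0.03},
    {"dp": [0, 0, 0.02], "twist": [0, 0, 0], "hand": 0.03},
    {"dp": [0, 0, 0], "twist": [0, 0, 0], "hand": 0.03},
    {"dp": [0, 0, 0], "twist": [0, 0, 0], "hand": 0.03}
  ]
}}

```text
time: 3.3
position: [0.564, 0.2858, 0.1822]
tool_rot: [0.001, 0.843, 0.537, 0.01]
wrist_force: [-0.3, 0.1, 0.2]
width: 0.0302
```

```bash
python3 g.py .559 .2815 .156 -25
```

```text
t 3.3 pos [0.564  0.2858 0.1822] ydir -24.974737260675607 q [0.3434 0.2716 1.5852 0.0019 1.2655 0.7787] w 0.030155665369099093 F [-0.2575  0.0512  0.1545]
total dp [-0.0064 -0.0031  0.0261] dist 0.02704886941610338 rows@45mm 0.6010859870245195
rotvec [ 0.0125 -0.0148  0.0005] deg world -0.025262739324389827
```

Emit:
{"op": "carry_out", "data": {
  "series": [
    {"dp": [-0.004, -0.002, 0.014], "twist": [0.012, -0.015, 0], "hand": 0.03},
    {"dp": [-0.002, -0.001, 0.01], "twist": [0, 0, 0], "hand": 0.03},
    {"dp": [0, 0, 0.001], "twist": [0, 0, 0], "hand": 0.03}
  ]
}}

```text
time: 3.6
position: [0.5607, 0.2828, 0.1599]
tool_rot: [0.001, 0.843, 0.537, 0.002]
wrist_force: [0.6, 0.0, -0.4]
width: 0.0301
```

```bash
python3 g.py .559 .2815 .156 -25
```

```text
t 3.6 pos [0.5607 0.2828 0.1599] ydir -25.02348909665772 q [ 0.3419  0.2938  1.6019 -0.0004  1.241   0.7787] w 0.03010905768124398 F [ 0.6076  0.0347 -0.3864]
total dp [-0.0019 -0.001   0.0039] dist 0.004467180654404187 rows@45mm 0.09927068120898194
rotvec [ 0.0038 -0.0032 -0.0004] deg world 0.023489096657726805
```

Close gently on the bar.

Emit:
{"op": "carry_out", "data": {
  "series": [
    {"dp": [-0.002, -0.001, 0.004], "twist": [0.003, -0.003, 0], "hand": 0.02},
    {"dp": [0, 0, 0], "twist": [0, 0, 0], "hand": 0.012},
    {"dp": [0, 0, 0], "twist": [0, 0, 0], "hand": 0.005},
    {"dp": [0, 0, 0], "twist": [0, 0, 0], "hand": 0.005},
    {"dp": [0, 0, 0], "twist": [0, 0, 0], "hand": 0.005}
  ],
  "newtons": 12
}}

```text
time: 4.1
position: [0.5564, 0.2824, 0.1552]
tool_rot: [-0.002, 0.844, 0.537, -0.002]
wrist_force: [-1.1, 0.3, -1.2]
width: 0.0185
```

```bash
python3 g.py .559 .2815 .156 -25;python3 snap.py a2 140 160 90 75 330 110 60 60
```

```text
t 4.1 pos [0.5564 0.2824 0.1552] ydir -25.030028908131435 q [0.342  0.2957 1.6089 0.0029 1.2413 0.7779] w 0.018456711963558955 F [-1.1384  0.3083 -1.1997]
total dp [ 0.0003  0.0028 -0.0008] dist 0.0029105968029698127 rows@45mm 0.06467992895488472
rotvec [-0.005   0.0011 -0.0005] deg world 0.030028908131441767
top scale 7.733333333333333
scene scale 9.666666666666666
```

View pics/a2_scene.png

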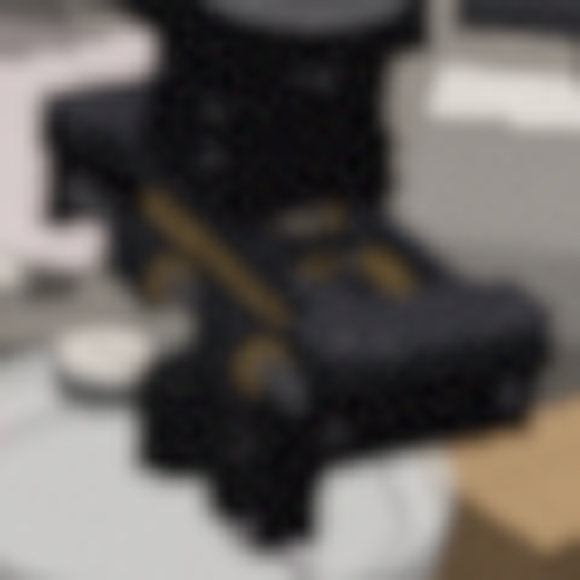

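Emit:
{"op": "carry_out", "data": {
  "series": [
    {"dp": [0, 0, 0], "twist": [0, 0, 0], "hand": 0.003},
    {"dp": [0, 0, 0], "twist": [0, 0, 0], "hand": 0.003},
    {"dp": [0, 0, 0], "twist": [0, 0, 0], "hand": 0.003}
  ]
}}

```text
time: 4.5
position: [0.5564, 0.2824, 0.1552]
tool_rot: [-0.002, 0.844, 0.537, -0.002]
wrist_force: [-1.4, 0.8, -0.4]
width: 0.0185
```

```bash
python3 g.py .559 .2815 .156 -25
```

```text
t 4.5 pos [0.5564 0.2824 0.1552] ydir -25.04563357761308 q [0.3418 0.2958 1.6089 0.0032 1.2414 0.7779] w 0.01852560392190494 F [-1.4207  0.774  -0.3718]
total dp [ 0.0003  0.0028 -0.0008] dist 0.0029107978723133493 rows@45mm 0.06468439716251888
rotvec [-0.0053  0.001  -0.0008] deg world 0.045633577613074294
```

```bash
python3 - <<'E'
import pickle
from h import *
d=pickle.load(open("a2.pkl","rb"));S=d["scene"]
c=S["color"][140:175,338:378,::-1].astype(float); c=255*(np.clip(c/110,0,1))**.6
cv2.imwrite("pics/z2.png",cv2.resize(c.astype(np.uint8),None,fx=16,fy=16,interpolation=cv2.INTER_CUBIC))
def pc(P): return (proj(S,P)-[338,140]+.5)*16
p=np.array([.5564,.2824,.1552]);u=np.array([np.cos(np.radians(-25)),np.sin(np.radians(-25)),0]);v=np.array([-u[1],u[0],0])
for s in(-.0092,.0092,-.024,.024):
  for w in(-.0095,.0095): print(s,w,pc(p+u*s+v*w-[0,0,.022]).round())
E
```

```text
-0.0092 -0.0095 [[211. 383.]]
-0.0092 0.0095 [[301. 363.]]
0.0092 -0.0095 [[258. 429.]]
0.0092 0.0095 [[349. 409.]]
-0.024 -0.0095 [[173. 346.]]
-0.024 0.0095 [[263. 327.]]
0.024 -0.0095 [[296. 467.]]
0.024 0.0095 [[388. 447.]]
```

View pics/z2.png

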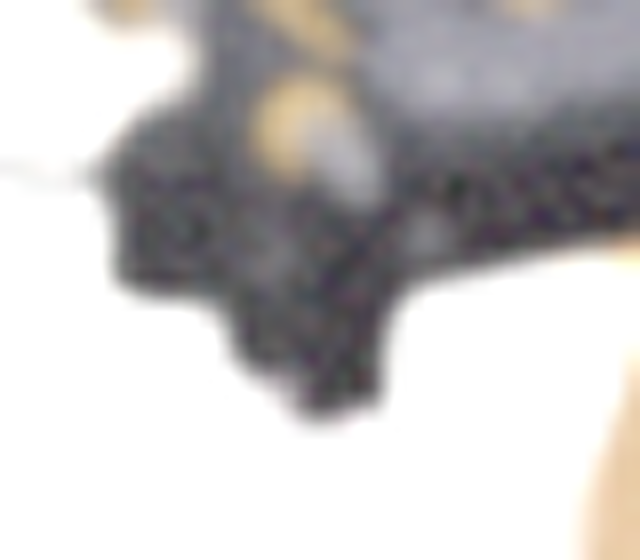

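Emit:
{"op": "carry_out", "data": {
  "series": [
    {"dp": [0, -0.003, 0], "twist": [0, 0, 0], "hand": 0.003},
    {"dp": [0, 0, 0], "twist": [0, 0, 0], "hand": 0.003}
  ]
}}

```text
time: 4.7
position: [0.5553, 0.2823, 0.1553]
tool_rot: [-0.0, 0.844, 0.537, -0.001]
wrist_force: [0.3, 0.7, -1.9]
width: 0.0188
```

```bash
python3 g.py .559 .2815 .156 -25
```

```text
t 4.7 pos [0.5553 0.2823 0.1553] ydir -25.072068135596826 q [ 0.344   0.2917  1.6136 -0.0003  1.2378  0.7817] w 0.018829143013896387 F [ 0.3259  0.6617 -1.9193]
total dp [ 0.0008  0.0037 -0.0007] dist 0.0038136943807150726 rows@45mm 0.0847487640158905
rotvec [-0.0009  0.0013 -0.0013] deg world 0.07206813559682246
```

Emit:
{"op": "carry_out", "data": {
  "series": [
    {"dp": [0, 0, 0], "twist": [0, 0, 0], "hand": 0.03},
    {"dp": [0, 0, 0], "twist": [0, 0, 0], "hand": 0.03},
    {"dp": [0, 0.002, -0.006], "twist": [0, 0, 0], "hand": 0.03},
    {"dp": [0, 0, 0], "twist": [0, 0, 0], "hand": 0.003},
    {"dp": [0, 0, 0], "twist": [0, 0, 0], "hand": 0.003},
    {"dp": [0, 0, 0], "twist": [0, 0, 0], "hand": 0.003},
    {"dp": [0, 0, 0], "twist": [0, 0, 0], "hand": 0.003},
    {"dp": [0, 0, 0], "twist": [0, 0, 0], "hand": 0.003}
  ]
}}

```text
time: 5.5
position: [0.5562, 0.2827, 0.1626]
tool_rot: [-0.001, 0.844, 0.537, -0.001]
wrist_force: [0.2, -1.2, 0.4]
width: 0.0091
```

```bash
python3 g.py .559 .2815 .156 -25
```

```text
t 5.5 pos [0.5562 0.2827 0.1626] ydir -25.028921574882606 q [0.3428 0.287  1.6049 0.0022 1.2523 0.7789] w 0.009084522542093269 F [ 0.1879 -1.1594  0.3819]
total dp [0.0001 0.0031 0.0066] dist 0.007270056367235546 rows@45mm 0.16155680816078993
rotvec [-0.0034  0.0004 -0.0005] deg world 0.028921574882602386
```

The bar is held at 9.1 mm; the earlier 18.5 mm was the boss. Now I'll turn it anticlockwise.

Emit:
{"op": "carry_out", "data": {
  "series": [
    {"dp": [0, 0, 0], "twist": [0, 0, -0.13], "hand": 0.003},
    {"dp": [0, 0, 0], "twist": [0, 0, -0.13], "hand": 0.003},
    {"dp": [0, 0, 0], "twist": [0, 0, -0.13], "hand": 0.003},
    {"dp": [0, 0, 0], "twist": [0, 0, -0.13], "hand": 0.003},
    {"dp": [0, 0, 0], "twist": [0, 0, -0.13], "hand": 0.003},
    {"dp": [0, 0, 0], "twist": [0, 0, -0.13], "hand": 0.003},
    {"dp": [0, 0, 0], "twist": [0, 0, -0.13], "hand": 0.003}
  ]
}}

```text
time: 6.2
position: [0.5556, 0.2828, 0.1626]
tool_rot: [-0.002, 0.507, 0.862, -0.001]
wrist_force: [-1.5, 1.0, 1.7]
width: 0.0087
```

```bash
python3 g.py .5562 .2827 .1626 65
```

```text
t 6.2 pos [0.5556 0.2828 0.1626] ydir 29.074555017226285 q [ 0.3434  0.2866  1.6054  0.0019  1.2531 -0.1646] w 0.008725818498800648 F [-1.5231  0.9894  1.7197]
total dp [-0.0003  0.0005 -0.    ] dist 0.0005987262765100751 rows@45mm 0.013305028366890558
rotvec [-0.0023 -0.0033 -0.627 ] deg world 35.92544498277371
```

Emit:
{"op": "carry_out", "data": {
  "series": [
    {"dp": [0, 0, 0], "twist": [0, 0, -0.13], "hand": 0.003},
    {"dp": [0, 0, 0], "twist": [0, 0, -0.13], "hand": 0.003},
    {"dp": [0, 0, 0], "twist": [0, 0, -0.13], "hand": 0.003},
    {"dp": [0, 0, 0], "twist": [0, 0, -0.13], "hand": 0.003},
    {"dp": [0, 0, 0], "twist": [0, 0, -0.13], "hand": 0.003},
    {"dp": [0, 0, 0], "twist": [0, 0, -0.03], "hand": 0.003}
  ]
}}

```text
time: 6.8
position: [0.5556, 0.2826, 0.1626]
tool_rot: [-0.002, 0.175, 0.985, -0.0]
wrist_force: [-0.6, 1.7, -0.4]
width: 0.0095
```

```bash
python3 g.py .5562 .2827 .1626 65; python3 -c "
from plant import bot;print(bot.state()['ft_torque'])"
```

```text
t 6.8 pos [0.5556 0.2826 0.1626] ydir 69.80912578926325 q [ 0.3434  0.2864  1.6058  0.0015  1.2528 -0.8754] w 0.009535492126195892 F [-0.5692  1.7233 -0.4182]
total dp [-0.0006  0.0003 -0.    ] dist 0.000621360902272294 rows@45mm 0.013808020050495425
rotvec [-0.0012 -0.0034  0.0839] deg world -4.809125789263248
[ 0.26482547 -0.10581658 -0.30910581]
```

Emit:
{"op": "carry_out", "data": {
  "series": [
    {"dp": [0, 0, 0], "twist": [0, 0, 0], "hand": 0.04},
    {"dp": [0, 0, 0], "twist": [0, 0, 0], "hand": 0.06},
    {"dp": [0, 0, 0], "twist": [0, 0, 0], "hand": 0.06},
    {"dp": [0, 0, -0.04], "twist": [0, 0, 0.04], "hand": 0.06},
    {"dp": [0, 0, -0.04], "twist": [0, 0, 0.04], "hand": 0.06},
    {"dp": [0, 0, 0], "twist": [0, 0, 0], "hand": 0.06}
  ]
}}

```text
time: 7.4
position: [0.5554, 0.2813, 0.2426]
tool_rot: [-0.003, 0.218, 0.976, -0.002]
wrist_force: [0.7, 0.7, 0.9]
width: 0.0488
```

```bash
python3 snap.py a3 140 160 90 75 310 120 70 60;  python3 g.py .5092 .3045 .153 65
```

```text
top scale 7.733333333333333
scene scale 9.666666666666666
t 7.5 pos [0.5532 0.2806 0.2374] ydir 64.88931257381833 q [ 0.3425  0.2249  1.5347 -0.0004  1.3963 -0.7899] w 0.05590264078199473 F [ 0.1641 -0.2457 -0.2763]
total dp [0.0492 0.0039 0.0849] dist 0.09816798431670315 rows@45mm 2.1815107625934034
rotvec [-0.0104 -0.0099 -0.002 ] deg world 0.11068742618166993
```

View pics/a3_scene.png

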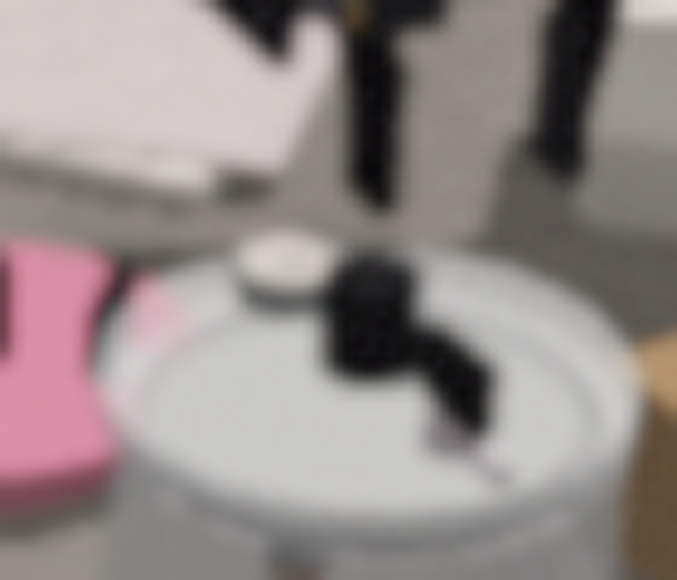

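The tap bar now lies along the radius, in line with the nozzle: in the crop, bar (440..480, 350..430), nozzle (500,475). The tap is open. I'll check the fingertip offset against the camera.

```bash
python3 - <<'E'
import pickle
from h import *
d=pickle.load(open("a3.pkl","rb"));S=d["scene"]
def pc(P): return (proj(S,P)-[310,120]+.5)*9.667
p=np.array([.5540,.2808,.2385]);u=np.array([np.cos(np.radians(64.9)),np.sin(np.radians(64.9)),0])
print(pc(p+u*-.034-[0,0,.022]),pc(p+u*.034-[0,0,.022]))
for c in((.5092,.3045),(.5562,.2827)): print(pc([*c,.164]),pc([*c,.128]))
E
```

```text
[[346.68175154 210.16362207]] [[548.0561127  169.88195797]]
[[366.30930349 269.02433465]] [[359.71277436 369.97329525]]
[[446.31709489 344.02967161]] [[438.55773517 446.5746254 ]]
```

```bash
 python3 g.py .508 .303 .175 65
```

```text
t 7.5 pos [0.5532 0.2806 0.2374] ydir 64.88931257381833 q [ 0.3425  0.2249  1.5347 -0.0004  1.3963 -0.7899] w 0.05590264078199473 F [ 0.1641 -0.2457 -0.2763]
total dp [0.0499 0.0018 0.0629] dist 0.08027707064752873 rows@45mm 1.7839349032784164
rotvec [-0.0104 -0.0099 -0.002 ] deg world 0.11068742618166993
```

Emit:
{"op": "carry_out", "data": {
  "series": [
    {"dp": [0.025, 0.001, 0], "twist": [-0.01, -0.01, 0], "hand": 0.06},
    {"dp": [0.025, 0.001, 0.01], "twist": [0, 0, 0], "hand": 0.06},
    {"dp": [0, 0, 0.025], "twist": [0, 0, 0], "hand": 0.06},
    {"dp": [0, 0, 0.025], "twist": [0, 0, 0], "hand": 0.06},
    {"dp": [0, 0, 0], "twist": [0, 0, 0], "hand": 0.06}
  ]
}}

```text
time: 8.0
position: [0.5039, 0.3023, 0.1688]
tool_rot: [-0.003, 0.218, 0.976, -0.003]
wrist_force: [-1.1, 0.4, -0.7]
width: 0.0598
```

```bash
 python3 g.py .508 .303 .155 65
```

```text
t 8.0 pos [0.5039 0.3023 0.1688] ydir 64.8386191913183 q [ 0.4067  0.203   1.6932 -0.0008  1.2542 -0.7247] w 0.05982449735547056 F [-1.0789  0.441  -0.7321]
total dp [-0.0035  0.0025  0.0138] dist 0.01443369118720296 rows@45mm 0.3207486930489547
rotvec [-0.0071 -0.0053 -0.0028] deg world 0.1613808086816988
```

Emit:
{"op": "carry_out", "data": {
  "series": [
    {"dp": [-0.003, 0.002, 0.011], "twist": [-0.007, -0.005, 0], "hand": 0.06},
    {"dp": [0, 0, 0.002], "twist": [0, 0, 0], "hand": 0.05},
    {"dp": [0, 0, 0], "twist": [0, 0, 0], "hand": 0.04},
    {"dp": [0, 0, 0], "twist": [0, 0, 0], "hand": 0.02},
    {"dp": [0, 0, 0], "twist": [0, 0, 0], "hand": 0.02},
    {"dp": [0, 0, 0], "twist": [0, 0, 0], "hand": 0.02},
    {"dp": [0, 0, 0], "twist": [0, 0, 0], "hand": 0.02}
  ],
  "newtons": 35
}}

```text
time: 8.7
position: [0.5087, 0.3024, 0.1559]
tool_rot: [0.0, 0.218, 0.976, 0.0]
wrist_force: [0.6, -0.9, -4.5]
width: 0.0313
```

```bash
 python3 g.py .508 .303 .155 65
```

```text
t 8.7 pos [0.5087 0.3024 0.1559] ydir 64.77833334235729 q [ 0.4032  0.219   1.7004 -0.0001  1.2215 -0.7274] w 0.03127965988502328 F [ 0.6353 -0.9274 -4.4545]
total dp [0.0009 0.0003 0.0009] dist 0.001277071469248951 rows@45mm 0.028379365983310024
rotvec [ 0.0005  0.0005 -0.0039] deg world 0.22166665764271443
```

Emit:
{"op": "carry_out", "data": {
  "series": [
    {"dp": [0, 0, -0.008], "twist": [0, 0, 0], "hand": 0.02},
    {"dp": [0, 0, -0.012], "twist": [0, 0, 0], "hand": 0.02},
    {"dp": [0, 0, -0.02], "twist": [0, 0, 0], "hand": 0.02},
    {"dp": [0, 0, -0.03], "twist": [0, 0, 0], "hand": 0.02},
    {"dp": [0, 0, -0.03], "twist": [0, 0, 0], "hand": 0.02},
    {"dp": [0, 0, 0], "twist": [0, 0, 0], "hand": 0.02}
  ]
}}

```text
time: 9.3
position: [0.5071, 0.3018, 0.2608]
tool_rot: [-0.001, 0.218, 0.976, -0.001]
wrist_force: [1.3, 0.9, -2.6]
width: 0.0314
```

```bash
python3 snap.py a4 140 160 90 75 310 120 90 80;  python3 g.py .520 -.289 .255 65
```

```text
top scale 7.733333333333333
scene scale 7.25
t 9.4 pos [0.5051 0.301  0.2555] ydir 64.78816981973974 q [ 0.4033  0.1332  1.6049 -0.      1.4139 -0.7274] w 0.03120378899757381 F [-0.3554 -0.7374 -4.7206]
total dp [-0.2649 -0.5274  0.0028] dist 0.5901474566064948 rows@45mm 13.114387924588774
rotvec [-0.0078 -0.0069 -0.0037] deg world 0.21183018026026446
```

View pics/a4_scene.png

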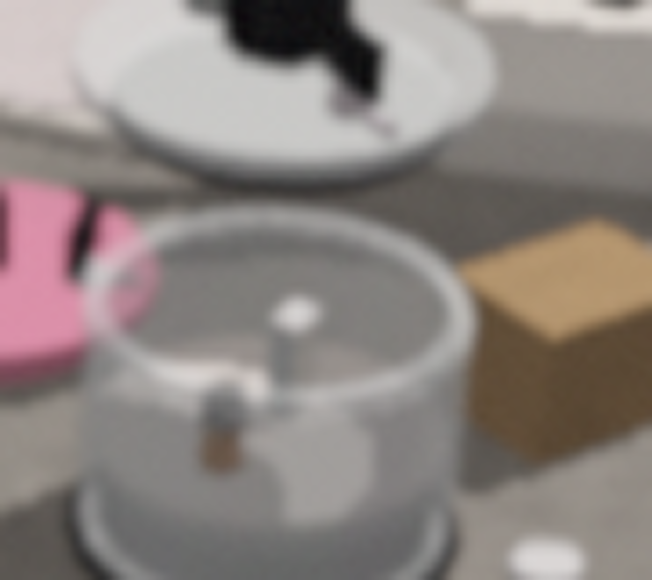

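The lid is held, clear of the jar. The cell shows at crop (297,315) and the vial at (222,430). Carry the lid to the mat.

Emit:
{"op": "carry_out", "data": {
  "series": [
    {"dp": [-0.008, -0.016, 0], "twist": [-0.008, -0.007, 0], "hand": 0.02},
    {"dp": [-0.0165, -0.033, 0], "twist": [0, 0, 0], "hand": 0.02},
    {"dp": [-0.018, -0.036, 0], "twist": [0, 0, 0], "hand": 0.02},
    {"dp": [-0.018, -0.036, 0], "twist": [0, 0, 0], "hand": 0.02},
    {"dp": [-0.018, -0.036, 0], "twist": [0, 0, 0], "hand": 0.02},
    {"dp": [-0.018, -0.036, 0], "twist": [0, 0, 0], "hand": 0.02},
    {"dp": [-0.018, -0.036, 0], "twist": [0, 0, 0], "hand": 0.02},
    {"dp": [-0.018, -0.036, 0], "twist": [0, 0, 0], "hand": 0.02},
    {"dp": [-0.018, -0.036, 0], "twist": [0, 0, 0], "hand": 0.02},
    {"dp": [-0.018, -0.036, 0], "twist": [0, 0, 0], "hand": 0.02},
    {"dp": [-0.018, -0.036, 0], "twist": [0, 0, 0], "hand": 0.02},
    {"dp": [-0.018, -0.036, 0], "twist": [0, 0, 0], "hand": 0.02}
  ]
}}

```text
time: 10.6
position: [0.5009, -0.1671, 0.2254]
tool_rot: [-0.021, 0.213, 0.977, -0.003]
wrist_force: [0.9, -0.0, -3.7]
width: 0.0314
```

```bash
python3 g.py .520 -.289 .255 65
```

```text
t 10.6 pos [ 0.5009 -0.1671  0.2254] ydir 65.37946651166442 q [-0.4618  0.0355  1.7668 -0.0161  1.3792 -1.5992] w 0.03137260512725991 F [ 0.8896 -0.0402 -3.696 ]
total dp [-0.067  -0.1033 -0.0308] dist 0.12687399638408683 rows@45mm 2.8194221418685963
rotvec [-0.0146 -0.0403  0.0063] deg world -0.37946651166441825
```

Emit:
{"op": "carry_out", "data": {
  "series": [
    {"dp": [-0.022, -0.034, 0.005], "twist": [-0.008, -0.02, 0], "hand": 0.02},
    {"dp": [-0.022, -0.034, 0.015], "twist": [-0.006, -0.02, 0], "hand": 0.02},
    {"dp": [-0.015, -0.025, 0.03], "twist": [0, 0, 0], "hand": 0.02},
    {"dp": [0, 0, 0.02], "twist": [0, 0, 0], "hand": 0.02},
    {"dp": [0, 0, 0], "twist": [0, 0, 0], "hand": 0.02}
  ]
}}

```text
time: 11.1
position: [0.5079, -0.2835, 0.1408]
tool_rot: [-0.007, 0.217, 0.976, 0.002]
wrist_force: [-0.4, 1.4, -3.3]
width: 0.0316
```

```bash
python3 g.py .520 -.289 .10 65; python3 snap.py b1 295 170 105 90 145 220 120 110
```

```text
t 11.1 pos [ 0.5079 -0.2835  0.1408] ydir 64.94405128804866 q [-0.6435  0.2234  1.7258 -0.0022  1.206  -1.7762] w 0.03158561665466819 F [-0.4091  1.4197 -3.3449]
total dp [-0.0139  0.0001  0.0406] dist 0.04290746152251757 rows@45mm 0.953499144944835
rotvec [ 0.0008 -0.0138 -0.001 ] deg world 0.055948711951344876
top scale 6.444444444444445
scene scale 5.2727272727272725
```

View pics/b1_top.png

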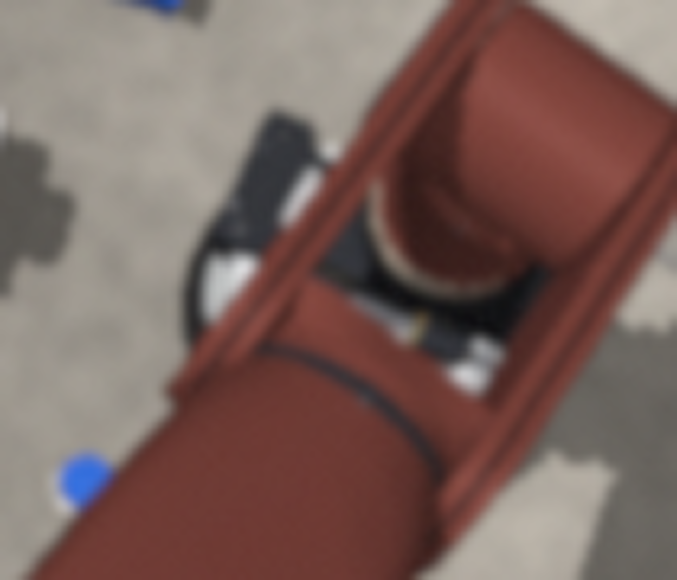

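View pics/b1_scene.png

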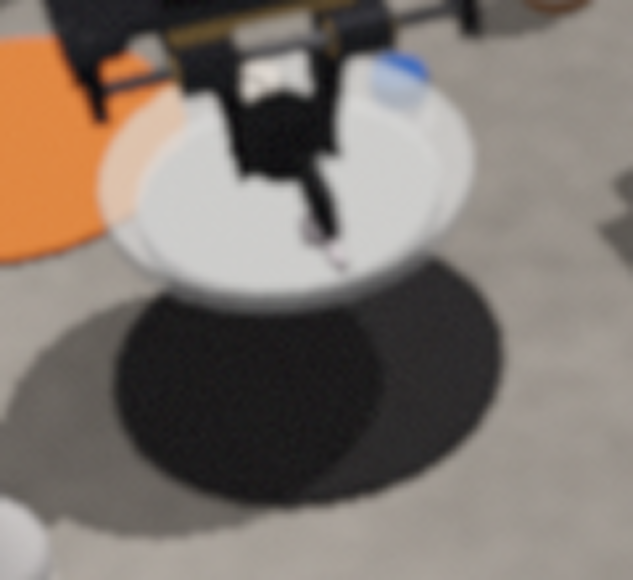

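```bash
python3 - <<'E'
import pickle
from h import *
d=pickle.load(open("b1.pkl","rb"));S=d["scene"];f=5.2727
a=np.linspace(0,2*np.pi,200)
def ext(c,r,zs,orig=(145,220)):
    P=np.concatenate([np.c_[c[0]+r*np.cos(a),c[1]+r*np.sin(a),0*a+z] for z in zs])
    q=(proj(S,P)-orig+.5)*f; return q.min(0).round(),q.max(0).round()
print("lid pred",ext((.5079,-.2835),.086,(.101,.113)))
print("mat pred",ext((.520,-.289),.094,(.006,)))
E
```

```text
lid pred (array([89., 58.]), array([467., 317.]))
mat pred (array([109., 233.]), array([504., 505.]))
```

```bash
python3 - <<'E'
import pickle
from h import *
d=pickle.load(open("b1.pkl","rb"));S=d["scene"];f=5.2727
b=proj(S,[.52,-.289,.006])
J=np.c_[(proj(S,[.53,-.289,.006])-b)[0],(proj(S,[.52,-.279,.006])-b)[0]]*f/10
print(J, np.linalg.solve(J,[-8,5]))
E
python3 g.py .520 -.289 .10 65
```

```text
[[ 1.3658046   1.59841013]
 [ 0.98867508 -1.05136042]] [-0.13885823 -4.88632213]
t 11.2 pos [ 0.5097 -0.2839  0.1442] ydir 65.02494991614188 q [-0.6421  0.2199  1.723  -0.0024  1.2075 -1.7761] w 0.031230162185612153 F [ 1.1827  0.7857 -4.5053]
total dp [-0.012  -0.0003  0.0441] dist 0.0456819783660023 rows@45mm 1.0151550748000513
rotvec [-0.0004 -0.0091  0.0004] deg world -0.024949916141878248
```

```bash
python3 g.py .519 -.292 .075 65
```

```text
t 11.2 pos [ 0.5097 -0.2839  0.1442] ydir 65.02494991614188 q [-0.6421  0.2199  1.723  -0.0024  1.2075 -1.7761] w 0.031230162185612153 F [ 1.1827  0.7857 -4.5053]
total dp [-0.0125 -0.0034  0.0691] dist 0.07029845422575326 rows@45mm 1.562187871683406
rotvec [-0.0004 -0.0091  0.0004] deg world -0.024949916141878248
```

Emit:
{"op": "carry_out", "data": {
  "series": [
    {"dp": [-0.006, -0.002, 0.02], "twist": [0, -0.009, 0], "hand": 0.02},
    {"dp": [-0.006, -0.001, 0.02], "twist": [0, 0, 0], "hand": 0.02},
    {"dp": [0, 0, 0.015], "twist": [0, 0, 0], "hand": 0.02},
    {"dp": [0, 0, 0], "twist": [0, 0, 0], "hand": 0.02},
    {"dp": [0, 0, 0], "twist": [0, 0, 0], "hand": 0.02}
  ]
}}

```text
time: 11.7
position: [0.5231, -0.29, 0.0936]
tool_rot: [0.004, 0.214, 0.977, -0.002]
wrist_force: [0.2, 0.8, -3.4]
width: 0.0317
```

```bash
python3 g.py .519 -.292 .060 65;python3 snap.py b2 295 170 105 90 145 220 120 110; python3 g.py .519 -.292 .060 65
```

```text
t 11.7 pos [ 0.5231 -0.29    0.0936] ydir 65.32051048895266 q [-0.6381  0.3023  1.7278  0.0001  1.1033 -1.7782] w 0.031701363390406676 F [ 0.2499  0.7869 -3.3798]
total dp [ 0.0031 -0.0035  0.0336] dist 0.03391647667070823 rows@45mm 0.7536994815712941
rotvec [-0.0016  0.0081  0.0056] deg world -0.32051048895266376
top scale 6.444444444444445
scene scale 5.2727272727272725
t 11.8 pos [ 0.523  -0.2901  0.0937] ydir 65.31070074672567 q [-0.6383  0.302   1.7279  0.0001  1.1033 -1.7782] w 0.030796604534844813 F [-0.0864 -0.2905 -4.0674]
total dp [ 0.0031 -0.0034  0.0337] dist 0.03400105722547981 rows@45mm 0.7555790494551069
rotvec [-0.0016  0.0081  0.0054] deg world -0.31070074672567216
```

View pics/b2_scene.png

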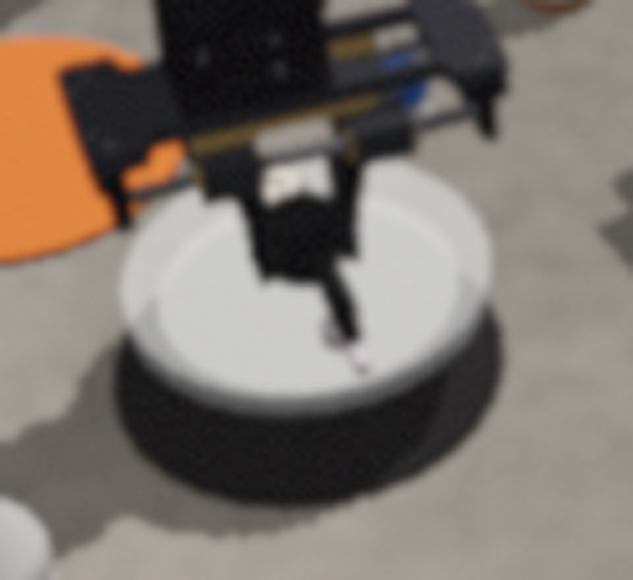

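```bash
python3 - <<'E'
import pickle
from h import *
d=pickle.load(open("b2.pkl","rb"));S=d["scene"];f=5.2727
a=np.linspace(0,2*np.pi,200)
def ext(c,r,zs,orig=(145,220)):
    P=np.concatenate([np.c_[c[0]+r*np.cos(a),c[1]+r*np.sin(a),0*a+z] for z in zs])
    q=(proj(S,P)-orig+.5)*f; return q.min(0).round(),q.max(0).round()
print("lid pred",ext((.523,-.290),.086,(.0538,.0658)))
print("mat pred",ext((.520,-.289),.094,(.006,)))
print("final lid if at .519,-.292",ext((.519,-.292),.086,(.0,.032)))
E
```

```text
lid pred (array([111., 154.]), array([485., 420.]))
mat pred (array([109., 233.]), array([504., 505.]))
final lid if at .519,-.292 (array([112., 205.]), array([482., 504.]))
```

```bash
python3 g.py .520 -.293 .067 65
```

```text
t 11.8 pos [ 0.523  -0.2901  0.0937] ydir 65.31070074672567 q [-0.6383  0.302   1.7279  0.0001  1.1033 -1.7782] w 0.030796604534844813 F [-0.0864 -0.2905 -4.0674]
total dp [ 0.0017 -0.0039  0.0267] dist 0.027036991511126506 rows@45mm 0.600822033580589
rotvec [-0.0016  0.0081  0.0054] deg world -0.31070074672567216
```

Emit:
{"op": "carry_out", "data": {
  "series": [
    {"dp": [0.001, -0.003, 0.01], "twist": [-0.002, 0.008, 0], "hand": 0.02},
    {"dp": [0, -0.001, 0.01], "twist": [0, 0, 0], "hand": 0.02},
    {"dp": [0, 0, 0.004], "twist": [0, 0, 0], "hand": 0.02},
    {"dp": [0, 0, 0], "twist": [0, 0, 0], "hand": 0.02},
    {"dp": [0, 0, 0], "twist": [0, 0, 0], "hand": 0.02}
  ]
}}

```text
time: 12.3
position: [0.521, -0.2944, 0.0697]
tool_rot: [0.001, 0.214, 0.977, -0.0]
wrist_force: [-0.3, 0.7, -3.9]
width: 0.0313
```

```bash
python3 g.py .520 -.293 .060 65
```

```text
t 12.3 pos [ 0.521  -0.2944  0.0697] ydir 65.30297915955452 q [-0.6462  0.3396  1.7318  0.0004  1.0678 -1.7862] w 0.031346111905602166 F [-0.2504  0.7092 -3.948 ]
total dp [0.0015 0.0008 0.0097] dist 0.00984349461381063 rows@45mm 0.21874432475134734
rotvec [-0.0002  0.0024  0.0053] deg world -0.3029791595545248
```

Emit:
{"op": "carry_out", "data": {
  "series": [
    {"dp": [0.001, 0, 0.003], "twist": [0, 0.002, 0], "hand": 0.02},
    {"dp": [0, 0, 0.003], "twist": [0, 0, 0], "hand": 0.02},
    {"dp": [0, 0, 0.002], "twist": [0, 0, 0], "hand": 0.02},
    {"dp": [0, 0, 0], "twist": [0, 0, 0], "hand": 0.02},
    {"dp": [0, 0, 0], "twist": [0, 0, 0], "hand": 0.02}
  ]
}}

```text
time: 12.8
position: [0.5203, -0.2941, 0.0613]
tool_rot: [0.0, 0.214, 0.977, -0.0]
wrist_force: [-0.9, 1.1, -4.1]
width: 0.0314
```

```bash
python3 g.py .520 -.293 .060 65
```

```text
t 12.8 pos [ 0.5203 -0.2941  0.0613] ydir 65.3017156593655 q [-0.6463  0.3509  1.7354 -0.0001  1.0545 -1.786 ] w 0.031427486770368496 F [-0.8763  1.0845 -4.0735]
total dp [0.0007 0.0008 0.0013] dist 0.0017205459726664172 rows@45mm 0.038234354948142604
rotvec [-0.0002  0.0007  0.0053] deg world -0.3017156593654988
```

Emit:
{"op": "carry_out", "data": {
  "series": [
    {"dp": [0, 0, 0.0015], "twist": [0, 0, 0], "hand": 0.02},
    {"dp": [0, 0, 0.001], "twist": [0, 0, 0], "hand": 0.02},
    {"dp": [0, 0, 0.001], "twist": [0, 0, 0], "hand": 0.02},
    {"dp": [0, 0, 0], "twist": [0, 0, 0], "hand": 0.02}
  ]
}}

```text
time: 13.2
position: [0.5207, -0.2943, 0.0602]
tool_rot: [0.001, 0.214, 0.977, -0.0]
wrist_force: [0.1, 0.1, -3.9]
width: 0.0312
```

```bash
python3 g.py .520 -.293 .060 65
```

```text
t 13.2 pos [ 0.5207 -0.2943  0.0602] ydir 65.30959902706715 q [-0.6462  0.3533  1.7349 -0.0002  1.052  -1.786 ] w 0.031206032625066212 F [ 0.1401  0.0941 -3.9256]
total dp [0.0012 0.0009 0.0002] dist 0.0015199979954160876 rows@45mm 0.03377773323146861
rotvec [-0.0005  0.0013  0.0054] deg world -0.3095990270671507
```

Emit:
{"op": "carry_out", "data": {
  "series": [
    {"dp": [0, 0, 0.002], "twist": [0, 0, 0], "hand": 0.02},
    {"dp": [0, 0, 0.002], "twist": [0, 0, 0], "hand": 0.02}
  ]
}}

```text
time: 13.4
position: [0.521, -0.2946, 0.0598]
tool_rot: [0.0, 0.214, 0.977, -0.0]
wrist_force: [-9.1, 6.4, 16.3]
width: 0.0311
```

```bash
python3 g.py .520 -.293 .060 65
```

```text
t 13.4 pos [ 0.521  -0.2946  0.0598] ydir 65.32745004116576 q [-0.6461  0.3549  1.7336 -0.0005  1.0521 -1.786 ] w 0.031130931500962928 F [-9.0628  6.3832 16.2992]
total dp [ 0.0016  0.001  -0.0002] dist 0.0018704570474287275 rows@45mm 0.041565712165082834
rotvec [-0.0007  0.0009  0.0057] deg world -0.32745004116576126
```

Contact (16 N up). Release, rise and look.

Emit:
{"op": "carry_out", "data": {
  "series": [
    {"dp": [0, 0, 0], "twist": [0, 0, 0], "hand": 0.035},
    {"dp": [0, 0, 0], "twist": [0, 0, 0], "hand": 0.05},
    {"dp": [0, 0, 0], "twist": [0, 0, 0], "hand": 0.055},
    {"dp": [0, 0, 0], "twist": [0, 0, 0], "hand": 0.055},
    {"dp": [0, 0, -0.03], "twist": [0, 0, 0], "hand": 0.055},
    {"dp": [0, 0, -0.045], "twist": [0, 0, 0], "hand": 0.055},
    {"dp": [0, 0, -0.045], "twist": [0, 0, 0], "hand": 0.055},
    {"dp": [0, 0, -0.045], "twist": [0, 0, 0], "hand": 0.055},
    {"dp": [0.008, 0.044, -0.02], "twist": [0, 0, 0], "hand": 0.04},
    {"dp": [0.008, 0.044, 0], "twist": [0, 0, 0], "hand": 0.04},
    {"dp": [0.008, 0.044, 0], "twist": [0, 0, 0], "hand": 0.04},
    {"dp": [0.008, 0.044, 0], "twist": [0, 0, 0], "hand": 0.04}
  ]
}}

```text
time: 14.6
position: [0.5677, -0.1232, 0.2535]
tool_rot: [0.005, 0.219, 0.976, -0.001]
wrist_force: [0.8, -0.5, -0.0]
width: 0.0409
```

```bash
python3 snap.py c1 145 170 90 80 145 120 250 190;  python3 g.py .52 .1 .23 65
```

```text
top scale 7.25
scene scale 3.0526315789473686
t 14.7 pos [ 0.5682 -0.1194  0.253 ] ydir 65.05069944379045 q [-0.343   0.1034  1.6421  0.0003  1.3881 -1.4784] w 0.0404305841092569 F [ 0.3237 -1.0041 -0.5173]
total dp [0.1364 0.1785 0.0222] dist 0.22579361215111324 rows@45mm 5.017635825580294
rotvec [0.0011 0.0079 0.0009] deg world -0.05069944379044955
```

View pics/c1_top.png

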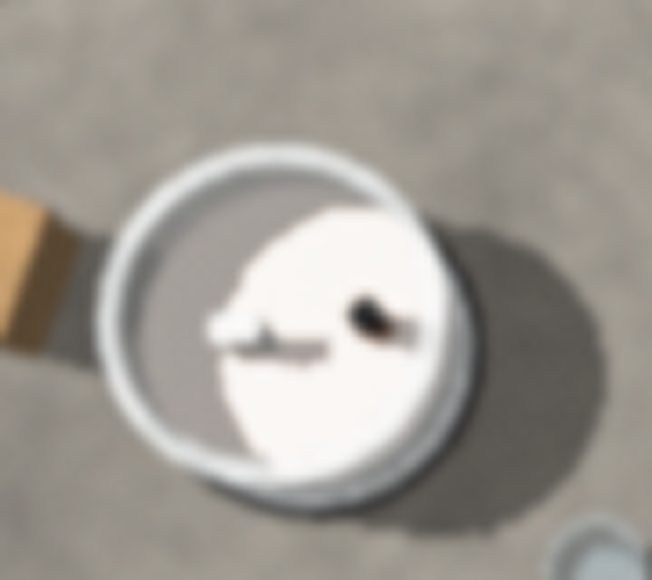

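View pics/c1_scene.png

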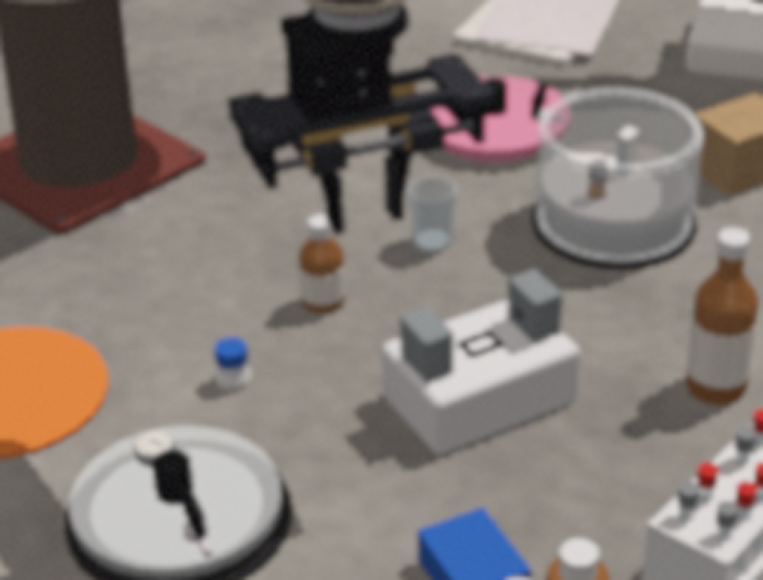

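```bash
python3 - <<'E'
import pickle
from h import *
d=pickle.load(open("c1.pkl","rb"))
def en(im,x0,y0,w,h,f,name,lo,hi):
    c=im["color"][y0:y0+h,x0:x0+w,::-1].astype(float); c=255*np.clip((c-lo)/(hi-lo),0,1)
    cv2.imwrite(name,cv2.resize(c.astype(np.uint8),None,fx=f,fy=f,interpolation=cv2.INTER_CUBIC))
en(d["top"],165,200,36,34,18,"pics/ct.png",90,255)
en(d["scene"],325,145,46,45,14,"pics/cs.png",60,220)
T=d["top"]; g=cv2.resize(T["color"],None,fx=6,fy=6,interpolation=cv2.INTER_CUBIC)
crop(T,300,180,100,80,7.5,"pics/lt.png")
E
```

```text
(no output)
```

View pics/ct.png

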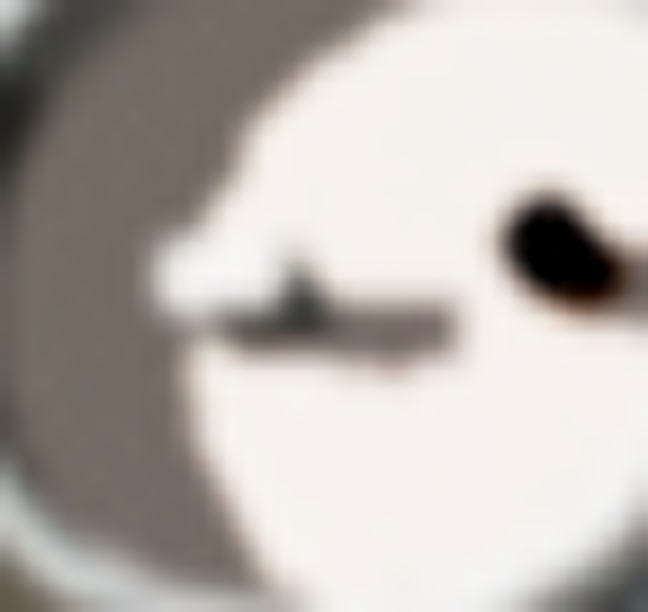

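View pics/cs.png

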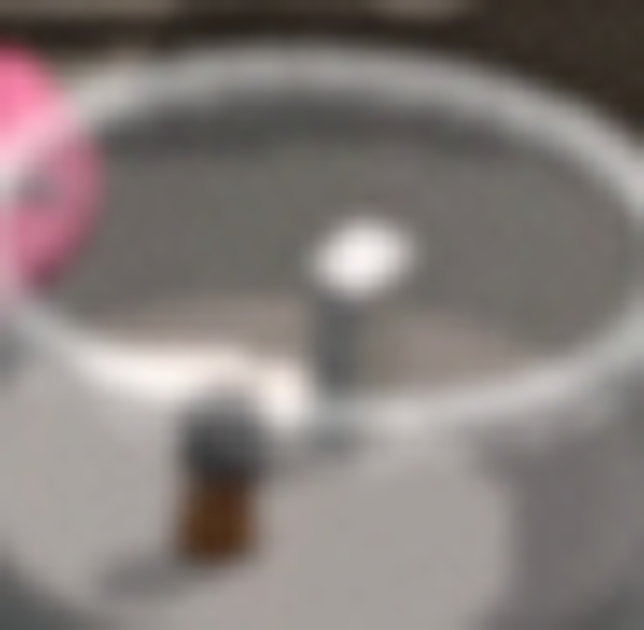

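View pics/lt.png

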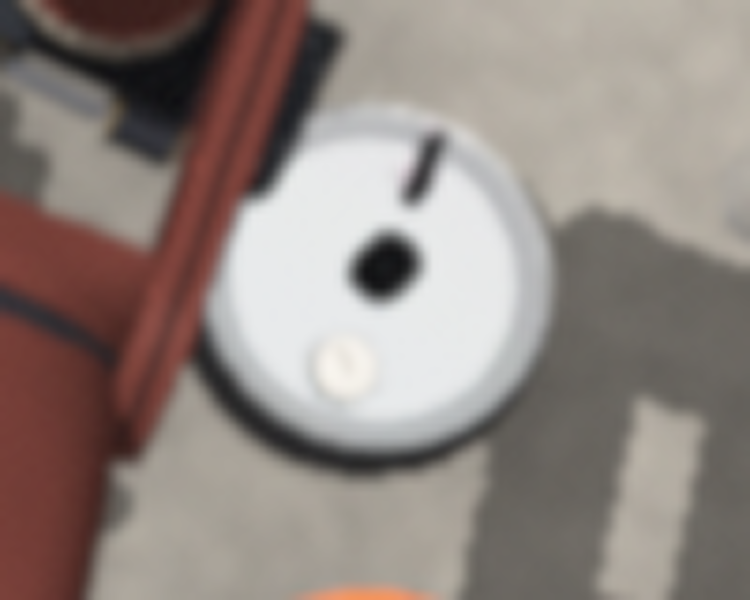

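```bash
cat > cell.py <<'E'
import pickle,sys
from h import *
np.set_printoptions(precision=4,suppress=True)
d=pickle.load(open(sys.argv[1],"rb"));T,S=d["top"],d["scene"];f=10
x0,y0=340,155
g=cv2.resize(S["color"][y0:y0+18,x0:x0+22].min(2),None,fx=f,fy=f,interpolation=cv2.INTER_CUBIC)
print(S["color"][y0:y0+18,x0:x0+22].min(2))
for th in(150,165,180):
    cs=cv2.findContours((g>th).astype(np.uint8),cv2.RETR_EXTERNAL,cv2.CHAIN_APPROX_NONE)[0]
    c=min(cs,key=lambda c:np.hypot(*(c.reshape(-1,2).mean(0)-[105,80])))
    P=np.array([onz(S,((p[0]+.5)/f-.5+x0,(p[1]+.5)/f-.5+y0),.099)[:2] for p in c[:,0]],np.float32)*1000
    m=cv2.moments(P.reshape(-1,1,2)); C=np.array([m["m10"],m["m01"]])/m["m00"]
    ang=.5*np.degrees(np.arctan2(2*m["mu11"],m["mu20"]-m["mu02"]))
    print(th,C,"area",m["m00"],"long axis",ang,cv2.minAreaRect(P))
C=np.append(C/1000,.099); a=np.radians(ang)
u=np.array([np.cos(a),np.sin(a),0]);v=np.array([-u[1],u[0],0])
q=np.array([C+i*.01125*u+j*.00625*v for i,j in((-1,-1),(1,-1),(1,1),(-1,1))])
print("pred in ct.png",(proj(T,q)-[165,200]+.5)*18); print("pred cs",(proj(S,q)-[325,145]+.5)*14)
E
python3 cell.py c1.pkl
python3 - <<'E'
import pickle
from h import *
T=pickle.load(open("c1.pkl","rb"))["top"]
print("lid on mat",onz(T,(349.5,216.6),.032))
E
```

```text
[[110 111 110 111 113 115 116 116 115 116 115 116 118 119 118 115 113 112
  113 114 116 121]
 [116 117 117 117 118 121 120 121 121 122 122 122 123 123 124 121 119 120
  120 119 119 120]
 [122 121 121 123 122 122 124 123 123 123 124 125 126 127 126 123 125 124
  126 124 125 125]
 [123 124 123 123 123 123 123 124 123 122 123 123 124 125 126 126 126 126
  127 127 127 127]
 [122 123 122 123 124 123 123 124 123 124 125 124 125 126 125 127 128 126
  128 126 127 127]
 [122 124 124 123 124 122 122 123 127 133 142 143 136 131 127 126 126 127
  126 127 126 127]
 [123 122 123 123 123 123 123 126 139 160 176 177 167 151 135 126 125 126
  126 126 125 127]
 [123 123 124 122 123 123 125 137 162 187 201 202 192 171 146 129 125 126
  127 127 127 126]
 [124 123 123 123 122 122 130 148 178 200 210 208 196 173 146 129 125 125
  126 127 126 127]
 [124 123 124 124 122 123 129 146 173 193 202 195 179 156 136 125 124 126
  126 127 128 128]
 [126 125 126 125 125 126 126 133 149 166 174 167 151 136 127 124 124 126
  126 127 127 126]
 [132 133 134 134 133 134 130 127 128 135 141 137 132 128 126 125 126 127
  1
[... 651 characters left out ...]
((507.5627746582031, 328.4489440917969), (20.211898803710938, 33.53971481323242), 15.55390739440918)
165 [507.3684 328.6011] area 365.8304328620434 long axis -65.04757371174168 ((507.552001953125, 328.44561767578125), (16.722991943359375, 28.46211051940918), 23.596094131469727)
180 [507.2899 328.5462] area 247.45713285915554 long axis -66.15775348144473 ((507.2891540527344, 328.3788146972656), (13.878884315490723, 23.260873794555664), 11.474461555480957)
pred in ct.png [[165.8568 314.9153]
 [275.1651 270.364 ]
 [252.4888 212.12  ]
 [143.3127 256.5215]]
pred cs [[346.7092 229.324 ]
 [323.2332 277.389 ]
 [378.6316 286.48  ]
 [401.5678 238.2293]]
lid on mat [ 0.52024854 -0.29163015  0.032     ]
```

```bash
python3 - <<'E'
import pickle
from h import *
d=pickle.load(open("c1.pkl","rb"));T=d["top"]
c=T["color"][209:223,171:192]
np.set_printoptions(linewidth=200)
print(c.min(2))
c=cv2.resize(c[:,:,::-1],None,fx=36,fy=36,interpolation=cv2.INTER_CUBIC).astype(float)
c=255*np.clip((c-110)/145,0,1)**1.5
cv2.imwrite("pics/ct2.png",c.astype(np.uint8))
E
```

```text
[[155 156 154 155 154 156 172 213 238 245 244 244 244 245 244 244 245 244 244 244 244]
 [156 155 155 155 156 168 198 230 242 245 244 244 244 244 244 244 244 244 244 244 244]
 [155 155 155 155 161 187 226 241 245 245 244 244 244 244 244 244 244 244 244 244 242]
 [155 155 160 168 181 214 238 245 245 243 242 243 244 244 244 244 244 244 244 243 239]
 [155 158 173 198 221 236 245 247 245 237 233 239 244 245 244 244 244 244 245 244 236]
 [155 159 186 225 241 246 248 248 245 229 210 225 240 244 245 245 245 244 244 244 240]
 [154 161 191 232 245 247 246 245 240 216 175 193 228 238 239 239 239 239 239 241 242]
 [155 160 183 223 237 236 230 227 218 183 145 155 190 209 213 213 213 213 217 228 240]
 [155 156 168 190 206 203 186 175 166 147 128 132 153 167 170 171 171 171 178 210 237]
 [155 155 157 164 180 188 171 149 141 137 135 139 148 155 157 155 156 158 167 204 237]
 [155 155 154 160 187 216 209 186 176 176 178 178 175 171 171 165 167 178 190 218 238]
 [155 154 154 163 197 232 237 230 228 228 228 227 221 211 208 199 203 222 228 234 242]
 [155 155 155 162 196 233 243 244 243 243 243 242 240 236 236 232 233 240 243 243 244]
 [155 155 155 160 187 227 243 245 245 245 246 245 245 244 243 243 243 245 245 245 245]]
```

View pics/ct2.png

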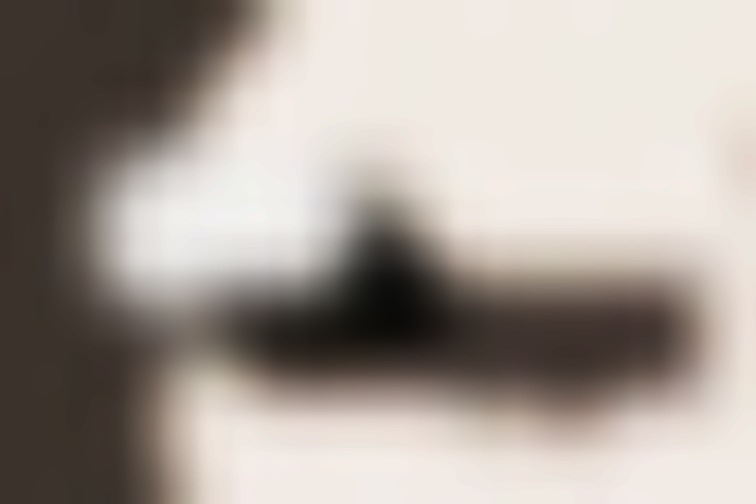

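```bash
python3 - <<'E'
import pickle
from h import *
from scipy.optimize import least_squares
S=pickle.load(open("c1.pkl","rb"))["scene"]
x0,y0=340,155
for bgv in(126,130):
    I=np.clip(S["color"][y0+3:y0+12,x0+5:x0+17].min(2).astype(float)-bgv,0,None)
    I[-1,0]=0; 
    yy,xx=np.mgrid[y0+3:y0+12,x0+5:x0+17]
    w=I/I.sum();m=np.array([(w*xx).sum(),(w*yy).sum()])
    C=np.array([[(w*(xx-m[0])**2).sum(),(w*(xx-m[0])*(yy-m[1])).sum()],[0,(w*(yy-m[1])**2).sum()]]);C[1,0]=C[0,1]
    P=onz(S,m,.099); J=np.c_[(proj(S,P+[.001,0,0])-proj(S,P))[0],(proj(S,P+[0,.001,0])-proj(S,P))[0]]
    def res(p):
        c,s=np.cos(p[0]),np.sin(p[0]);R=np.array([[c,-s],[s,c]])
        M=J@R@np.diag([22.5**2/12,12.5**2/12])@R.T@J.T+p[1]**2*np.eye(2); D=M-C; return [D[0,0],D[0,1],D[1,1]]
    for a0 in(-60,-90,0,45):
        r=least_squares(res,[np.radians(a0),.8]);print(bgv,P*1000,m,np.degrees(r.x[0])%180,r.x[1],r.cost,r.fun)
E
```

```text
126 [507.5426799  328.52347208  99.        ] [350.45895097 162.93899658] 100.24178088586478 1.053762129589307 0.007461628822268535 [-0.02881432 -0.11516391  0.02881432]
126 [507.5426799  328.52347208  99.        ] [350.45895097 162.93899658] 100.24177411568664 1.053762079987119 0.0074616288222683685 [-0.02881414 -0.11516401  0.02881414]
126 [507.5426799  328.52347208  99.        ] [350.45895097 162.93899658] 100.2417868081291 1.0537621729806317 0.007461628822327266 [-0.02881448 -0.11516383  0.02881448]
126 [507.5426799  328.52347208  99.        ] [350.45895097 162.93899658] 100.24177255720515 1.0537620685690559 0.007461628822278483 [-0.02881409 -0.11516403  0.02881409]
130 [507.49383927 328.54532047  99.        ] [350.45058518 162.93107932] 104.62193093463716 0.9259635312896931 0.012961761702069604 [-0.05064501 -0.14420017  0.05064501]
130 [507.49383927 328.54532047  99.        ] [350.45058518 162.93107932] 104.62191249890715 0.9259633988583005 0.012961761702105203 [-0.05064457 -0.14420048  0.05064457]
130 [507.49383927 328.54532047  99.        ] [350.45058518 162.93107932] 104.62193628033097 0.9259635696272026 0.012961761702140586 [-0.05064514 -0.14420008  0.05064514]
130 [507.49383927 328.54532047  99.        ] [350.45058518 162.93107932] 104.62190806143721 0.9259633672559839 0.01296176170217871 [-0.05064446 -0.14420056  0.05064446]
```

```bash
python3 - <<'E'
import pickle
from h import *
T=pickle.load(open("c1.pkl","rb"))["top"]
print("cell",onz(T,(176.8,214.8),.099)); print("vial",onz(T,(194.8,212.8),.092))
E
python3 g.py .507 .3255 .20 12
```

```text
cell [0.50496867 0.32605657 0.099     ]
vial [0.51436421 0.26512474 0.092     ]
t 14.7 pos [ 0.5682 -0.1194  0.253 ] ydir 65.05069944379045 q [-0.343   0.1034  1.6421  0.0003  1.3881 -1.4784] w 0.0404305841092569 F [ 0.3237 -1.0041 -0.5173]
total dp [0.2436 0.3775 0.0515] dist 0.4521908821032994 rows@45mm 10.048686268962209
rotvec [0.0046 0.0068 0.9259] deg world -53.05069944379045
```

Emit:
{"op": "carry_out", "data": {
  "series": [
    {"dp": [0.0244, 0.0375, 0], "twist": [0, 0, 0], "hand": 0.035},
    {"dp": [0.0244, 0.0375, 0], "twist": [0, 0, 0], "hand": 0.035},
    {"dp": [0.0244, 0.0375, 0], "twist": [0, 0, 0], "hand": 0.035},
    {"dp": [0.0244, 0.0375, 0], "twist": [0, 0, 0], "hand": 0.035},
    {"dp": [0.0244, 0.0375, 0], "twist": [0, 0, 0], "hand": 0.035},
    {"dp": [0.0244, 0.0375, 0], "twist": [0, 0, 0], "hand": 0.035},
    {"dp": [0.0244, 0.0375, 0], "twist": [0, 0, 0], "hand": 0.035},
    {"dp": [0.0244, 0.0375, 0], "twist": [0, 0, 0], "hand": 0.035},
    {"dp": [0.0244, 0.0375, 0], "twist": [0, 0, 0], "hand": 0.035},
    {"dp": [0.0, 0.0, 0], "twist": [0, 0, 0.14], "hand": 0.035},
    {"dp": [0, 0, 0], "twist": [0, 0, 0.14], "hand": 0.035},
    {"dp": [0, 0, 0], "twist": [0, 0, 0.14], "hand": 0.035}
  ]
}}

```text
time: 15.9
position: [0.5116, 0.2892, 0.2477]
tool_rot: [0.006, 0.421, 0.907, -0.001]
wrist_force: [-0.5, -1.0, 0.2]
width: 0.0347
```

Emit:
{"op": "carry_out", "data": {
  "series": [
    {"dp": [0, 0, 0], "twist": [0, 0, 0.14], "hand": 0.035},
    {"dp": [0, 0, 0], "twist": [0, 0, 0.14], "hand": 0.035},
    {"dp": [0, 0, 0], "twist": [0, 0, 0.14], "hand": 0.035},
    {"dp": [0, 0, 0], "twist": [0, 0, 0], "hand": 0.035}
  ]
}}

```text
time: 16.3
position: [0.5129, 0.2872, 0.2462]
tool_rot: [0.006, 0.609, 0.793, -0.0]
wrist_force: [-0.5, 0.5, -0.1]
width: 0.035
```

```bash
python3 g.py .5055 .3246 .16 12
```

```text
t 16.3 pos [0.5129 0.2872 0.2462] ydir 14.951511941381819 q [ 0.3824  0.128   1.6283 -0.0113  1.3796  0.1236] w 0.03495078563654647 F [-0.461   0.4649 -0.0865]
total dp [0.039  0.0019 0.0858] dist 0.09426510390882722 rows@45mm 2.0947800868628272
rotvec [0.0073 0.0102 0.0515] deg world -2.951511941381824
```

Emit:
{"op": "carry_out", "data": {
  "series": [
    {"dp": [0.02, 0.001, 0], "twist": [0.007, 0.01, 0.03], "hand": 0.035},
    {"dp": [0.018, 0.001, 0.02], "twist": [0, 0, 0.02], "hand": 0.035},
    {"dp": [0, 0, 0.035], "twist": [0, 0, 0], "hand": 0.035},
    {"dp": [0, 0, 0.02], "twist": [0, 0, 0], "hand": 0.035},
    {"dp": [0, 0, 0], "twist": [0, 0, 0], "hand": 0.035},
    {"dp": [0, 0, 0], "twist": [0, 0, 0], "hand": 0.035}
  ]
}}

```text
time: 16.9
position: [0.5085, 0.3233, 0.1697]
tool_rot: [0.001, 0.622, 0.783, 0.001]
wrist_force: [0.7, -1.1, -0.4]
width: 0.0349
```

```bash
python3 snap.py d1 145 170 90 80 310 110 85 80;  python3 g.py .5055 .3246 .16 12
```

```text
top scale 7.25
scene scale 7.25
t 17.0 pos [0.5088 0.3235 0.1704] ydir 13.050651500759415 q [ 0.4362  0.227   1.6619 -0.0012  1.2486  0.2088] w 0.03507061323055315 F [-0.2183 -0.0068 -0.0742]
total dp [ 0.0018 -0.003   0.0104] dist 0.011000755468246843 rows@45mm 0.24446123262770764
rotvec [0.0043 0.0002 0.0183] deg world -1.0506515007594146
```

View pics/d1_scene.png

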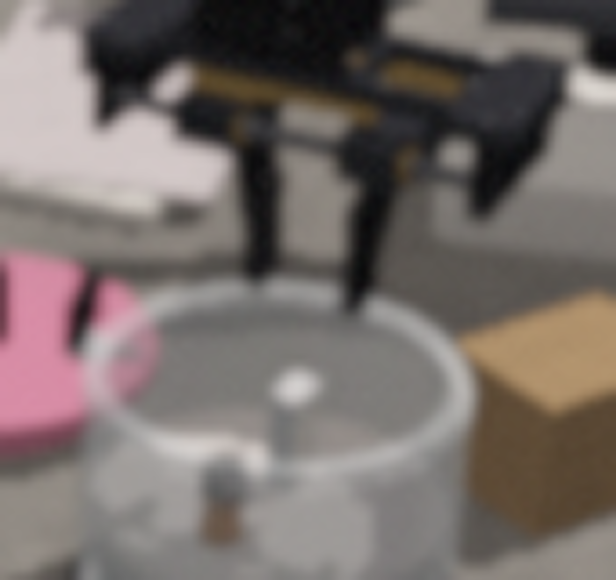

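View pics/d1_top.png

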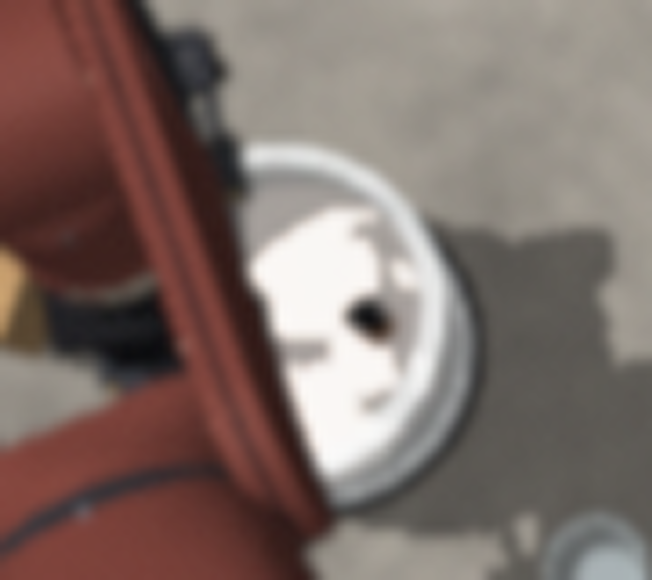

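```bash
python3 - <<'E'
import pickle
from h import *
S=pickle.load(open("d1.pkl","rb"))["scene"]; f=7.25
pc=lambda P:(proj(S,P)-[310,110]+.5)*f
p=np.array([.5087,.3234,.170-.022]);u=np.array([np.cos(np.radians(13)),np.sin(np.radians(13)),0])
print(pc(p),pc(p-.024*u),pc(p+.024*u),pc(p-.0175*u-[0,0,-.0]))
m=np.array([350.45,162.93]); print("cell px crop",(m-[310,110]+.5)*f)
for c in((.5087,.3234),(.5055,.3246),(.5075,.3285)):print(c,pc([*c,.099]))
print((pc([.5187,.3234,.099])-pc([.5087,.3234,.099]))/10,(pc([.5087,.3334,.099])-pc([.5087,.3234,.099]))/10)
E
```

```text
[[298.89833296 291.68962093]] [[246.80347813 278.29413054]] [[351.58673528 305.25664096]] [[260.85413425 281.90524074]]
cell px crop [296.8875 387.3675]
(0.5087, 0.3234) [[291.87617352 392.78106238]]
(0.5055, 0.3246) [[287.57960481 389.20933335]]
(0.5075, 0.3285) [[296.83930544 387.41930877]]
[[1.88204183 0.79534377]] [[ 1.41153116 -0.86400162]]
```

Emit:
{"op": "carry_out", "data": {
  "series": [
    {"dp": [0.002, -0.002, 0.012], "twist": [0.004, 0, 0.015], "hand": 0.035},
    {"dp": [0, 0, 0.015], "twist": [0, 0, 0], "hand": 0.035},
    {"dp": [0, 0, 0], "twist": [0, 0, 0], "hand": 0.035},
    {"dp": [0, 0, 0], "twist": [0, 0, 0], "hand": 0.035}
  ]
}}

```text
time: 17.4
position: [0.5082, 0.3256, 0.1445]
tool_rot: [0.001, 0.628, 0.778, 0.002]
wrist_force: [0.2, 0.3, 0.3]
width: 0.0351
```

```bash
python3 g.py .506 .3245 .087 12
```

```text
t 17.4 pos [0.5082 0.3256 0.1445] ydir 12.17074235000668 q [ 0.4393  0.2546  1.6809 -0.0002  1.2007  0.2269] w 0.035082019020739305 F [0.2449 0.3236 0.2551]
total dp [-0.0006 -0.0027  0.0574] dist 0.05751391119011283 rows@45mm 1.2780869153358407
rotvec [ 0.0053 -0.001   0.003 ] deg world -0.1707423500066767
```

Emit:
{"op": "carry_out", "data": {
  "series": [
    {"dp": [-0.001, -0.003, 0.015], "twist": [0.005, 0, 0], "hand": 0.035},
    {"dp": [0, 0, 0.012], "twist": [0, 0, 0], "hand": 0.035},
    {"dp": [0, 0, 0], "twist": [0, 0, 0], "hand": 0.035}
  ]
}}

```text
time: 17.7
position: [0.5053, 0.3239, 0.1154]
tool_rot: [-0.0, 0.628, 0.778, 0.0]
wrist_force: [-1.8, 0.3, -0.7]
width: 0.0351
```

```bash
python3 g.py .506 .3245 .087 12
```

```text
t 17.7 pos [0.5053 0.3239 0.1154] ydir 12.185761639988945 q [0.4381 0.2844 1.7041 0.0011 1.1525 0.225 ] w 0.03505325436895312 F [-1.8374  0.2624 -0.7116]
total dp [0.0005 0.0008 0.0284] dist 0.028399267731784517 rows@45mm 0.6310948384841004
rotvec [ 0.0002 -0.001   0.0032] deg world -0.18576163998893946
```

Emit:
{"op": "carry_out", "data": {
  "series": [
    {"dp": [0, 0.001, 0.013], "twist": [0, 0, 0], "hand": 0.035},
    {"dp": [0, 0, 0.01], "twist": [0, 0, 0], "hand": 0.035},
    {"dp": [0, 0, 0], "twist": [0, 0, 0], "hand": 0.035},
    {"dp": [0, 0, 0], "twist": [0, 0, 0], "hand": 0.035}
  ]
}}

```text
time: 18.1
position: [0.5059, 0.3239, 0.0892]
tool_rot: [-0.001, 0.628, 0.778, -0.0]
wrist_force: [0.5, 0.6, 0.0]
width: 0.035
```

```bash
python3 snap.py d2 145 170 90 80 325 130 60 60;python3 g.py .506 .3245 .087 12
```

```text
top scale 7.25
scene scale 9.666666666666666
t 18.2 pos [0.506  0.3239 0.0896] ydir 12.188943941282878 q [0.4377 0.3195 1.7145 0.0011 1.1084 0.2245] w 0.03506790994058319 F [-0.0665  0.3564  0.8155]
total dp [0.0006 0.0001 0.0026] dist 0.0026802108354503163 rows@45mm 0.05956024078778481
rotvec [-0.001  -0.0008  0.0033] deg world -0.18894394128287217
```

View pics/d2_scene.png

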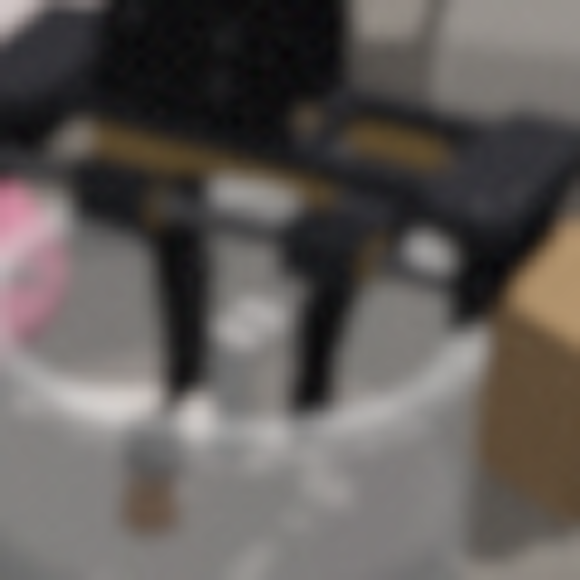

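The cell (crop 250,340) stands between the fingers (180,380 and 315,380). Close.

Emit:
{"op": "carry_out", "data": {
  "series": [
    {"dp": [0, 0, 0.002], "twist": [0, 0, 0], "hand": 0.025},
    {"dp": [0, 0, 0], "twist": [0, 0, 0], "hand": 0.015},
    {"dp": [0, 0, 0], "twist": [0, 0, 0], "hand": 0.006},
    {"dp": [0, 0, 0], "twist": [0, 0, 0], "hand": 0.006},
    {"dp": [0, 0, 0], "twist": [0, 0, 0], "hand": 0.006},
    {"dp": [0, 0, 0], "twist": [0, 0, 0], "hand": 0.006}
  ],
  "newtons": 12
}}

```text
time: 18.8
position: [0.5071, 0.3245, 0.0893]
tool_rot: [0.0, 0.628, 0.778, 0.001]
wrist_force: [0.4, -0.7, -0.7]
width: 0.0125
```

```bash
python3 g.py .506 .3245 .087 12
```

```text
t 18.8 pos [0.5071 0.3245 0.0893] ydir 12.192289962947013 q [0.4378 0.3203 1.7141 0.0011 1.1048 0.2245] w 0.012548677943101716 F [ 0.4086 -0.676  -0.7107]
total dp [ 0.0002 -0.0011  0.0023] dist 0.00256373698081622 rows@45mm 0.05697193290702711
rotvec [ 0.0021 -0.0015  0.0034] deg world -0.19228996294701517
```

Emit:
{"op": "carry_out", "data": {
  "series": [
    {"dp": [0, 0, -0.01], "twist": [0, 0, 0], "hand": 0.006},
    {"dp": [0, 0, -0.02], "twist": [0, 0, 0], "hand": 0.006},
    {"dp": [0, 0, -0.035], "twist": [0, 0, 0], "hand": 0.006},
    {"dp": [0, 0, -0.035], "twist": [0, 0, 0], "hand": 0.006},
    {"dp": [0, 0, -0.02], "twist": [0, 0, 0], "hand": 0.006},
    {"dp": [0, 0, 0], "twist": [0, 0, 0], "hand": 0.006}
  ]
}}

```text
time: 19.4
position: [0.5062, 0.3239, 0.2156]
tool_rot: [-0.0, 0.628, 0.778, 0.001]
wrist_force: [1.0, -0.2, -1.0]
width: 0.0125
```

```bash
python3 snap.py d3 145 170 90 80 310 90 85 90; python3 g.py .5985 -.007 .20 -16
```

```text
top scale 7.25
scene scale 6.444444444444445
t 19.5 pos [0.5047 0.3232 0.212 ] ydir 12.191085823857957 q [0.4376 0.1871 1.6272 0.001  1.3316 0.2245] w 0.012405929661263297 F [ 0.2007  0.0252 -0.1998]
total dp [-0.3426  0.022   0.0119] dist 0.34348365696948946 rows@45mm 7.632970154877544
rotvec [-0.0043  0.0011  0.492 ] deg world -28.19108582385796
```

View pics/d3_scene.png

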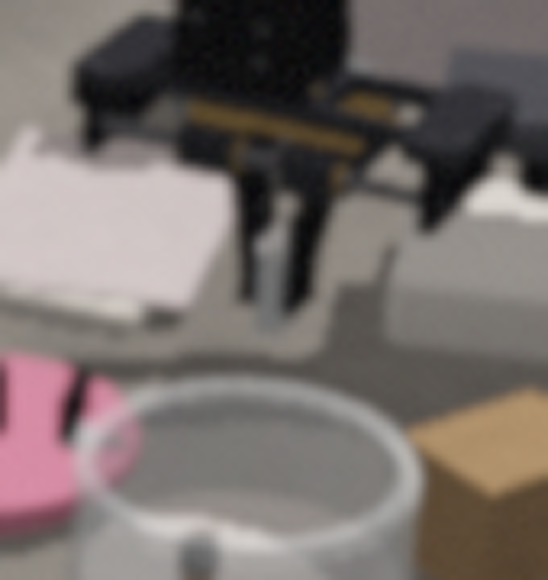

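Emit:
{"op": "carry_out", "data": {
  "series": [
    {"dp": [-0.02, 0.001, 0], "twist": [-0.004, 0, 0], "hand": 0.006},
    {"dp": [-0.042, 0.0028, 0], "twist": [0, 0, 0], "hand": 0.006},
    {"dp": [-0.042, 0.0028, 0], "twist": [0, 0, 0], "hand": 0.006},
    {"dp": [-0.042, 0.0028, 0], "twist": [0, 0, 0], "hand": 0.006},
    {"dp": [-0.042, 0.0028, 0], "twist": [0, 0, 0], "hand": 0.006},
    {"dp": [-0.042, 0.0028, 0], "twist": [0, 0, 0], "hand": 0.006},
    {"dp": [-0.042, 0.0028, 0], "twist": [0, 0, 0], "hand": 0.006},
    {"dp": [-0.03, 0.002, 0], "twist": [0, 0, 0], "hand": 0.006},
    {"dp": [0, 0, 0], "twist": [0, 0, 0.1], "hand": 0.006},
    {"dp": [0, 0, 0], "twist": [0, 0, 0.13], "hand": 0.006},
    {"dp": [0, 0, 0], "twist": [0, 0, 0.13], "hand": 0.006},
    {"dp": [0, 0, 0], "twist": [0, 0, 0.1], "hand": 0.006}
  ]
}}

```text
time: 20.7
position: [0.5763, 0.0192, 0.1829]
tool_rot: [-0.012, 0.793, 0.608, -0.017]
wrist_force: [-0.2, 0.0, -0.2]
width: 0.0126
```

```bash
python3 g.py .5985 -.007 .135 -16.7
```

```text
t 20.7 pos [0.5763 0.0192 0.1829] ydir -15.074120673136305 q [-0.1003  0.1884  1.6828 -0.0059  1.3118  0.1642] w 0.012600961694253916 F [-0.1539  0.0434 -0.2361]
total dp [-0.0189  0.0301  0.047 ] dist 0.05893168502874953 rows@45mm 1.3095930006388785
rotvec [-0.0397  0.0129  0.0286] deg world -1.6258793268636964
```

Emit:
{"op": "carry_out", "data": {
  "series": [
    {"dp": [-0.01, 0.015, 0], "twist": [-0.03, 0.01, 0.02], "hand": 0.006},
    {"dp": [-0.009, 0.015, 0.015], "twist": [-0.01, 0.003, 0.009], "hand": 0.006},
    {"dp": [0, 0, 0.012], "twist": [0, 0, 0], "hand": 0.006},
    {"dp": [0, 0, 0], "twist": [0, 0, 0], "hand": 0.006},
    {"dp": [0, 0, 0], "twist": [0, 0, 0], "hand": 0.006}
  ]
}}

```text
time: 21.2
position: [0.5939, -0.0066, 0.1439]
tool_rot: [-0.006, 0.804, 0.595, -0.005]
wrist_force: [0.8, -0.3, -1.2]
width: 0.0125
```

```bash
python3 g.py .5985 -.007 .135 -16.7
```

```text
t 21.2 pos [ 0.5939 -0.0066  0.1439] ydir -16.961230410200972 q [-0.1442  0.2485  1.6894  0.0007  1.2193  0.1516] w 0.01248169365658309 F [ 0.803  -0.3108 -1.1787]
total dp [0.001  0.0047 0.0089] dist 0.010080987509674939 rows@45mm 0.22402194465944308
rotvec [-0.0155  0.0016 -0.0045] deg world 0.26123041020096593
```

Emit:
{"op": "carry_out", "data": {
  "series": [
    {"dp": [0.001, 0.004, 0.003], "twist": [-0.015, 0.0015, 0], "hand": 0.006},
    {"dp": [0, 0, 0.003], "twist": [0, 0, 0], "hand": 0.006},
    {"dp": [0, 0, 0], "twist": [0, 0, 0], "hand": 0.006},
    {"dp": [0, 0, 0], "twist": [0, 0, 0], "hand": 0.006}
  ]
}}

```text
time: 21.6
position: [0.5978, -0.0052, 0.1379]
tool_rot: [0.0, 0.803, 0.596, 0.0]
wrist_force: [0.4, -0.3, -0.5]
width: 0.0126
```

```bash
python3 snap.py e1 235 160 75 70 255 170 90 95; python3 g.py .5985 -.007 .135 -16.7
```

```text
top scale 8.285714285714286
scene scale 6.105263157894737
t 21.7 pos [ 0.5979 -0.0053  0.138 ] ydir -16.847177445255838 q [-0.1407  0.2526  1.6966  0.0001  1.1918  0.1533] w 0.012349211188718514 F [ 0.1472  0.0667 -0.1843]
total dp [-0.0015  0.0011  0.003 ] dist 0.0035023910734484974 rows@45mm 0.07783091274329995
rotvec [ 0.0007 -0.0002 -0.0026] deg world 0.14717744525583498
```

View pics/e1_scene.png

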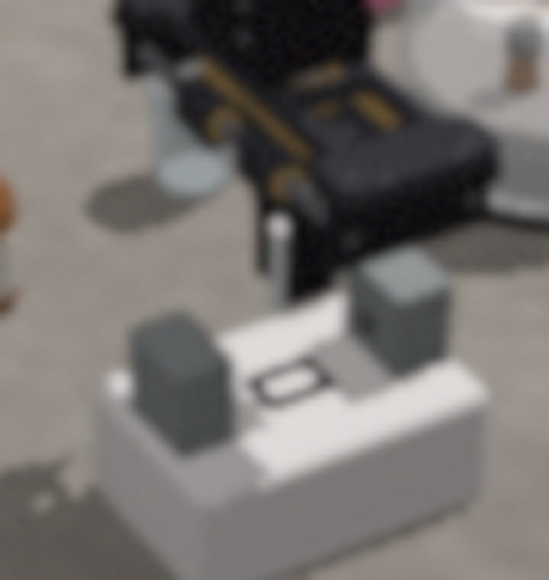

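View pics/e1_top.png

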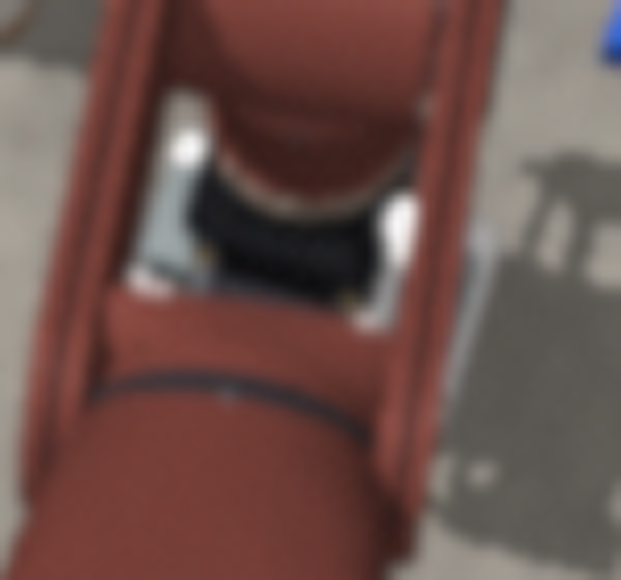

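```bash
cat > z.py <<'E'
import pickle,sys
from h import *
d=pickle.load(open(sys.argv[1]+".pkl","rb"));S=d["scene"]
x0,y0,w,h=285,195,45,45
c=cv2.resize(S["color"][y0:y0+h,x0:x0+w,::-1],None,fx=13,fy=13,interpolation=cv2.INTER_CUBIC).astype(float)
c=255*np.clip(c/235,0,1)**.7
c=c.astype(np.uint8).copy()
p=np.array(eval(sys.argv[2]));yd=float(sys.argv[3])
u=np.array([np.cos(np.radians(yd)),np.sin(np.radians(yd)),0]);v=np.array([-u[1],u[0],0])
pc=lambda P:(proj(S,P)-[x0,y0]+.5)*13
for k,zz in(("bot",-.0353),("top",.0097)):
    q=pc([p+i*.00625*u+j*.01125*v+[0,0,zz] for i,j in((-1,-1),(1,-1),(1,1),(-1,1))]); print(k,q.round())
    if len(sys.argv)>4: cv2.polylines(c,[q.astype(np.int32)],True,(0,0,255))
cv2.imwrite("pics/"+sys.argv[1]+"_z.png",c)
E
python3 z.py e1 "[.5979,-.0053,.138]" -16.85
```

```text
bot [[155. 336.]
 [187. 367.]
 [282. 334.]
 [249. 303.]]
top [[157. 153.]
 [190. 183.]
 [286. 150.]
 [253. 120.]]
```

View pics/e1_z.png

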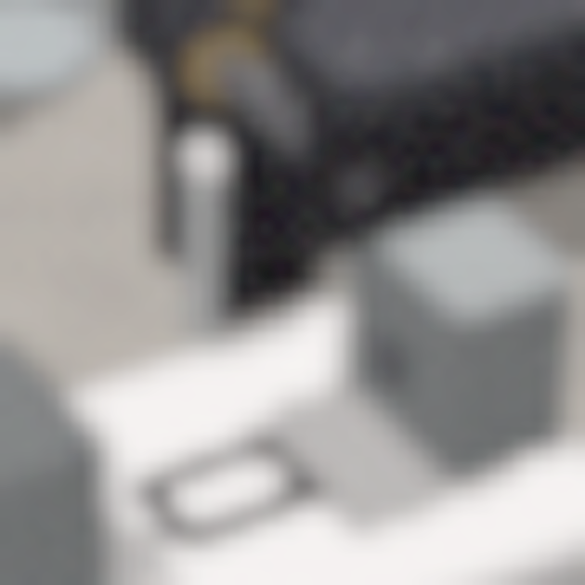

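```bash
python3 - <<'E'
import pickle
from h import *
S=pickle.load(open("e1.pkl","rb"))["scene"]
for off in((35,-16),(26,-9),(38,-20)):
    uv=((227-off[0])/13+285-.5,(490-off[1])/13+195-.5)
    print(off,onz(S,uv,.0635))
print(onz(S,(227/13+284.5,490/13+194.5),.0635))
g=S["color"][205:225,294:308].mean(2).round().astype(int);np.set_printoptions(linewidth=200);print(g)
E
```

```text
(35, -16) [ 0.59804222 -0.01289093  0.0635    ]
(26, -9) [ 0.59783713 -0.00987485  0.0635    ]
(38, -20) [ 0.5984827 -0.0143149  0.0635   ]
[ 0.59975948 -0.00398539  0.0635    ]
[[143 136 113  72  61  97 119 107  69  31  28  39  51  53]
 [143 137 115  77  86 135 161 148  99  43  19  26  36  42]
 [143 138 115  76  90 139 166 156 107  46  16  21  24  27]
 [142 137 114  76  76 119 146 136  92  39  14  16  18  18]
 [140 135 113  73  66 101 120 109  70  34  15  15  19  15]
 [138 133 111  74  64  94 111  97  62  29  17  16  15  16]
 [140 135 112  72  63  92 108  96  60  28  14  12  15  15]
 [141 136 112  74  63  94 108  94  62  30  16  17  13  19]
 [141 137 114  76  67  94 108  94  61  25  17  14  16  17]
 [141 137 121  94  82  98 108  94  60  27  19  16  15  18]
 [140 139 132 119 109 108 111  93  55  23  15  11  12  13]
 [138 139 139 135 129 121 114  92  54  21  18  12  15  21]
 [137 139 139 141 135 126 117  92  56  22  20  27  34  54]
 [138 139 141 140 136 128 117  93  59  39  44  60  78 106]
 [139 140 140 140 136 128 118 101  81  76  91 113 131 157]
 [142 140 141 141 138 133 127 120 117 126 144 162 178 193]
 [143 144 145 148 151 155 157 157 163 173 188 198 206 213]
 [148 153 161 170 179 187 192 194 199 204 210 215 218 220]
 [169 178 189 199 205 210 213 214 215 217 218 220 220 220]
 [198 204 210 214 216 218 219 219 219 219 219 219 216 213]]
```

```bash
python3 - <<'E'
import pickle
from h import *
np.set_printoptions(precision=2,suppress=True)
S=pickle.load(open("e1.pkl","rb"))["scene"]
p=np.array([.5979,-.0053,.138]);yd=np.radians(-16.85)
u=np.array([np.cos(yd),np.sin(yd),0]);v=np.array([-u[1],u[0],0])
q=lambda a,b,c:proj(S,p+a*u+b*v+[0,0,c])[0]
print("near pad left edge tip",q(.00625,-.0095,-.022),q(.00625,-.0095,0))
print("near finger outer bottom",q(.0213,-.0095,-.022),q(.0213,.0095,-.022),q(.014,0,-.022))
print("inner finger pad edge tip",q(-.00625,-.0095,-.022),"outer",q(-.0213,-.0095,-.022))
print("cell end far edge",q(-.00625,-.01125,-.0),"near edge",q(.00625,-.01125,0), "bottom",q(-.00625,-.01125,-.0353),q(.00625,-.01125,-.0353))
E
grep -n . /dev/null; python3 - <<'E'
import pickle,cv2,numpy as np
S=pickle.load(open("e1.pkl","rb"))["scene"];np.set_printoptions(linewidth=250)
print(S["color"][198:224,294:320].mean(2).round().astype(int))
E
```

```text
near pad left edge tip [299.53 218.42] [299.62 211.49]
near finger outer bottom [302.59 221.35] [308.81 219.14] [304.21 218.82]
inner finger pad edge tip [297.02 216.02] outer [294.04 213.17]
cell end far edge [296.52 209.31] near edge [299.05 211.69] bottom [296.41 220.33] [298.91 222.75]
[[ 77  48  32  29  34  48  60  66  69  67  59  45  39  42  50  55  59  61  66  62  60  59  59  60  64  59]
 [104  74  47  34  37  53  69  72  71  71  67  54  42  36  42  51  56  62  64  61  59  57  57  60  59  53]
 [126 102  70  41  39  56  68  70  71  72  75  68  50  37  35  41  50  55  58  57  55  52  49  50  47  42]
 [138 120  88  50  38  51  63  65  64  66  73  72  58  42  33  33  40  47  46  47  45  41  39  37  32  30]
 [141 128  99  58  33  40  51  53  55  57  67  70  62  49  39  30  32  33  35  35  35  32  29  28  28  23]
 [143 133 107  62  29  29  38  39  38  43  54  63  64  58  45  27  27  31  29  31  28  25  25  22  23  24]
 [142 136 110  67  34  48  60  54  40  32  44  53  61  57  45  27  24  25  23  26  21  22  21  15  16  15]
 [143 136 113  72  61  97 119 107  69  31  28  39  51  53  4
[... 1273 characters left out ...]
  34  54  80 106 122 117  94  79  79  80  90 107 124 138]
 [138 139 141 140 136 128 117  93  59  39  44  60  78 106 137 158 161 142 105  79  77  79  80  89 105 121]
 [139 140 140 140 136 128 118 101  81  76  91 113 131 157 182 196 188 159 111  80  76  78  78  81  90 101]
 [142 140 141 141 138 133 127 120 117 126 144 162 178 193 207 211 197 160 108  75  71  72  77  79  80  83]
 [143 144 145 148 151 155 157 157 163 173 188 198 206 213 217 215 197 156 105  73  64  65  72  77  79  78]
 [148 153 161 170 179 187 192 194 199 204 210 215 218 220 220 215 196 154 102  71  59  59  68  75  77  78]
 [169 178 189 199 205 210 213 214 215 217 218 220 220 220 218 213 191 150 103  73  61  57  66  75  79  76]]
```

```bash
python3 g.py .598 -.009 .104 -16.7
```

```text
t 21.7 pos [ 0.5979 -0.0053  0.138 ] ydir -16.847177445255838 q [-0.1407  0.2526  1.6966  0.0001  1.1918  0.1533] w 0.012349211188718514 F [ 0.1472  0.0667 -0.1843]
total dp [-0.0035  0.0012  0.034 ] dist 0.034179835577005616 rows@45mm 0.7595519017112359
rotvec [ 0.0007 -0.0002 -0.0026] deg world 0.14717744525583498
```

Emit:
{"op": "carry_out", "data": {
  "series": [
    {"dp": [-0.003, 0.001, 0.012], "twist": [0, 0, 0], "hand": 0.006},
    {"dp": [0, 0, 0.012], "twist": [0, 0, 0], "hand": 0.006},
    {"dp": [0, 0, 0.003], "twist": [0, 0, 0], "hand": 0.006},
    {"dp": [0, 0, 0], "twist": [0, 0, 0], "hand": 0.006},
    {"dp": [0, 0, 0], "twist": [0, 0, 0], "hand": 0.006}
  ]
}}

```text
time: 22.2
position: [0.5976, -0.0089, 0.1081]
tool_rot: [-0.0, 0.803, 0.596, -0.0]
wrist_force: [0.5, -0.0, 0.6]
width: 0.0125
```

```bash
python3 g.py .598 -.009 .104 -16.7
```

```text
t 22.2 pos [ 0.5976 -0.0089  0.1081] ydir -16.86186506443603 q [-0.1467  0.2885  1.7144  0.      1.1388  0.1475] w 0.012471272690757389 F [ 0.4883 -0.0104  0.6415]
total dp [-0.      0.0004  0.0041] dist 0.0040839663029252375 rows@45mm 0.09075480673167195
rotvec [-0.0001 -0.     -0.0028] deg world 0.16186506443602866
```

Emit:
{"op": "carry_out", "data": {
  "series": [
    {"dp": [0, 0, 0.003], "twist": [0, 0, 0], "hand": 0.006},
    {"dp": [0, 0, 0.001], "twist": [0, 0, 0], "hand": 0.006},
    {"dp": [0, 0, 0], "twist": [0, 0, 0], "hand": 0.006}
  ]
}}

```text
time: 22.5
position: [0.598, -0.0089, 0.1042]
tool_rot: [0.0, 0.803, 0.596, 0.0]
wrist_force: [0.6, -0.1, -0.2]
width: 0.0124
```

```bash
python3 snap.py e2 235 160 75 70 280 195 50 45; python3 g.py .598 -.009 .104 -16.7; python3 z.py e2 "[.5978,-.0089,.104]" -16.85
```

```text
top scale 8.285714285714286
scene scale 12.88888888888889
t 22.6 pos [ 0.598  -0.0089  0.1043] ydir -16.8640284701822 q [-0.1467  0.2935  1.716   0.0001  1.1313  0.1476] w 0.012589747067740222 F [-0.0387  0.7274 -0.532 ]
total dp [-0.0001  0.      0.0003] dist 0.00035349877322458955 rows@45mm 0.007855528293879768
rotvec [ 0.0007 -0.0002 -0.0029] deg world 0.16402847018220257
bot [[141. 478.]
 [173. 510.]
 [267. 475.]
 [235. 444.]]
top [[143. 299.]
 [176. 330.]
 [271. 297.]
 [238. 266.]]
```

View pics/e2_z.png

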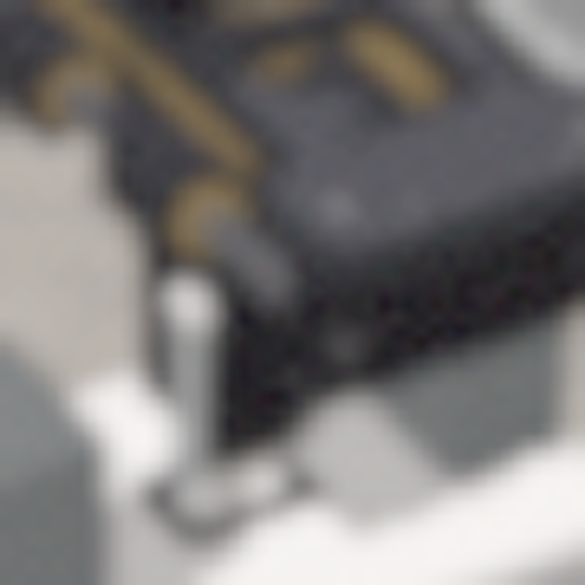

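View pics/e2_top.png

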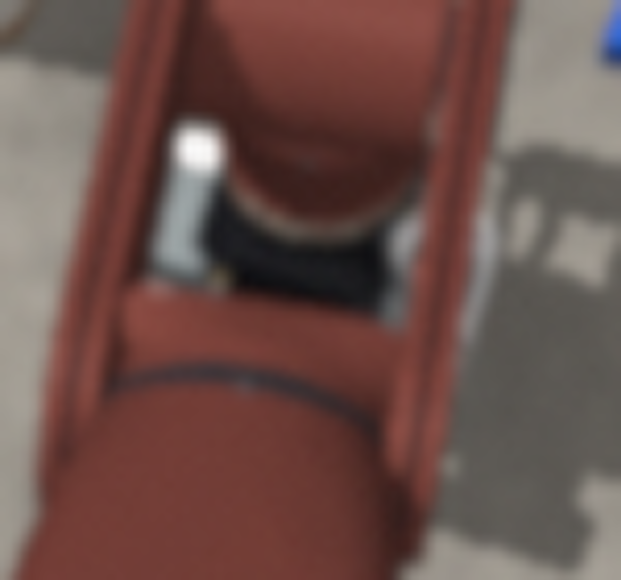

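```bash
python3 - <<'E'
import pickle
from h import *
np.set_printoptions(precision=4,suppress=True,linewidth=200)
for nm in("im0","c1","d3"):
    d=pickle.load(open(nm+".pkl","rb"))
    for k,(x0,y0,w,h) in(("scene",(293,224,20,16)),("top",(266,187,13,12))):
        im=d[k]; f=12
        g=cv2.resize(im["color"][y0:y0+h,x0:x0+w].mean(2),None,fx=f,fy=f,interpolation=cv2.INTER_CUBIC)
        if nm!="c1" and k=="top" : print(im["color"][y0:y0+h,x0:x0+w].mean(2).round().astype(int)) if nm=="im0" else 0
        for th in (130,150,170):
            # inner white patch
            m=(g>th).astype(np.uint8); n,l,st,c=cv2.connectedComponentsWithStats(m)
            j=[i for i in range(1,n) if 0<st[i,0] and 0<st[i,1] and st[i,0]+st[i,2]<w*f and st[i,1]+st[i,3]<h*f]
            for i in j:
                if st[i,4]<300: continue
                uv=((c[i][0]+.5)/f-.5+x0,(c[i][1]+.5)/f-.5+y0); print(nm,k,th,"inner",np.round(uv,2),"on .062",onz(im,uv,.062)[:2],st[i,2:5]/f)
E
```

```text
im0 scene 150 inner [301.99 232.23] on .062 [ 0.5986 -0.0026] [  8.       4.6667 309.5833]
im0 scene 170 inner [301.98 232.26] on .062 [ 0.5987 -0.0027] [  7.0833   3.75   206.5833]
[[159 161 170 200 232 243 245 246 246 245 245 245 245]
 [160 159 160 186 227 240 243 245 246 245 245 245 245]
 [160 156 147 157 191 216 227 235 239 243 245 245 245]
 [159 150 135 147 178 191 196 202 211 225 235 241 245]
 [158 146 144 181 220 224 216 198 185 191 205 226 241]
 [156 144 164 221 241 243 239 231 222 201 183 212 239]
 [152 140 168 225 242 246 246 244 240 222 191 217 241]
 [159 154 164 202 227 236 240 242 237 219 200 229 244]
 [184 201 200 202 207 213 218 221 216 195 201 236 246]
 [218 234 236 231 227 221 210 197 186 176 202 237 246]
 [237 244 246 245 243 240 233 225 216 204 219 240 246]
 [245 246 246 246 246 246 245 243 240 235 237 243 246]]
c1 scene 150 inner [301.98 232.22] on .062 [ 0.5986 -0.0025] [  8.1667   4.8333 340.5833]
c1 scene 170 inner [301.98 232.24] on .062 [ 0.5987 -0.0026] [  7.4167   4.     233.9167]
d3 scene 150 inner [301.99 232.23] on .062 [ 0.5986 -0.0026] [  8.       4.5833 303.75  ]
d3 scene 170 inner [301.97 232.26] on .062 [ 0.5987 -0.0027] [  7.     3.75 202.75]
```

Emit:
{"op": "carry_out", "data": {
  "series": [
    {"dp": [0.001, -0.0013, 0.001], "twist": [0, 0, -0.003], "hand": 0.006},
    {"dp": [0, 0, 0.001], "twist": [0, 0, 0], "hand": 0.006},
    {"dp": [0, 0, 0], "twist": [0, 0, 0], "hand": 0.006}
  ]
}}

```text
time: 22.9
position: [0.5973, -0.0074, 0.1027]
tool_rot: [0.001, 0.802, 0.597, 0.001]
wrist_force: [-0.2, 0.0, 0.2]
width: 0.0122
```

```bash
python3 g.py .597 -.0077 .0955 -16.7
```

```text
t 22.9 pos [ 0.5973 -0.0074  0.1027] ydir -16.67530305187879 q [-0.1445  0.2934  1.7197  0.0001  1.1268  0.1465] w 0.012227655070366284 F [-0.1981  0.0193  0.1538]
total dp [-0.0003 -0.0002  0.0072] dist 0.007200582233579301 rows@45mm 0.1600129385239845
rotvec [ 0.0017 -0.0004  0.0004] deg world -0.024696948121203377
```

Emit:
{"op": "carry_out", "data": {
  "series": [
    {"dp": [0, 0, 0.002], "twist": [0.0017, 0, 0], "hand": 0.006},
    {"dp": [0, 0, 0.002], "twist": [0, 0, 0], "hand": 0.006},
    {"dp": [0, 0, 0.001], "twist": [0, 0, 0], "hand": 0.006}
  ]
}}

```text
time: 23.2
position: [0.5975, -0.0074, 0.0976]
tool_rot: [-0.0, 0.802, 0.597, 0.0]
wrist_force: [0.1, -0.3, -0.8]
width: 0.0127
```

```bash
python3 g.py .597 -.0077 .0955 -16.7
```

```text
t 23.2 pos [ 0.5975 -0.0074  0.0976] ydir -16.66821324975719 q [-0.1445  0.3013  1.7207  0.0004  1.1193  0.1462] w 0.01266650901763338 F [ 0.0597 -0.2845 -0.8481]
total dp [-0.0004 -0.0004  0.0021] dist 0.0021288356261246074 rows@45mm 0.04730745835832461
rotvec [ 0.0003 -0.0004  0.0006] deg world -0.03178675024281574
```

Below rib-top height (cell bottom ≈ 62 mm) with no force, so it is inside the nest. Continue down gently.

Emit:
{"op": "carry_out", "data": {
  "series": [
    {"dp": [0, 0, 0.0015], "twist": [0, 0, 0], "hand": 0.006},
    {"dp": [0, 0, 0.001], "twist": [0, 0, 0], "hand": 0.006}
  ]
}}

```text
time: 23.4
position: [0.5974, -0.0074, 0.0949]
tool_rot: [-0.0, 0.802, 0.597, 0.0]
wrist_force: [-3.7, -0.3, 7.8]
width: 0.0125
```

```bash
python3 g.py .597 -.0077 .0955 -16.7
```

```text
t 23.4 pos [ 0.5974 -0.0074  0.0949] ydir -16.66812753487819 q [-0.1446  0.3048  1.7218  0.0004  1.1149  0.1462] w 0.012505678414507747 F [-3.7371 -0.2709  7.7956]
total dp [-0.0004 -0.0003 -0.0006] dist 0.0007734467904372293 rows@45mm 0.017187706454160654
rotvec [-0.     -0.0003  0.0006] deg world -0.031872465121807636
```

Contact at TCP 0.0949, expected about 0.0953 on the floor. Release and look.

Emit:
{"op": "carry_out", "data": {
  "series": [
    {"dp": [0, 0, 0], "twist": [0, 0, 0], "hand": 0.016},
    {"dp": [0, 0, 0], "twist": [0, 0, 0], "hand": 0.025},
    {"dp": [0, 0, 0], "twist": [0, 0, 0], "hand": 0.035},
    {"dp": [0, 0, 0], "twist": [0, 0, 0], "hand": 0.035},
    {"dp": [0, 0, -0.015], "twist": [0, 0, 0], "hand": 0.035},
    {"dp": [0, 0, -0.03], "twist": [0, 0, 0], "hand": 0.035},
    {"dp": [0, 0, -0.045], "twist": [0, 0, 0], "hand": 0.035},
    {"dp": [0, 0, -0.045], "twist": [0, 0, 0], "hand": 0.035},
    {"dp": [0.04, 0, -0.02], "twist": [0, 0, 0], "hand": 0.035},
    {"dp": [0.045, 0, 0], "twist": [0, 0, 0], "hand": 0.035},
    {"dp": [0.045, 0, 0], "twist": [0, 0, 0], "hand": 0.035},
    {"dp": [0.045, 0, 0], "twist": [0, 0, 0], "hand": 0.035}
  ]
}}

```text
time: 24.6
position: [0.6501, 0.159, 0.2671]
tool_rot: [0.002, 0.805, 0.593, 0.003]
wrist_force: [1.2, -0.1, -0.8]
width: 0.0351
```

Emit:
{"op": "carry_out", "data": {
  "series": [
    {"dp": [0.03, -0.03, 0], "twist": [0, 0, 0], "hand": 0.035},
    {"dp": [0.03, -0.03, 0], "twist": [0, 0, 0], "hand": 0.035},
    {"dp": [0.03, -0.03, 0], "twist": [0, 0, 0], "hand": 0.035},
    {"dp": [0, 0, 0], "twist": [0, 0, 0], "hand": 0.035}
  ]
}}

```text
time: 25.0
position: [0.5897, 0.2816, 0.2712]
tool_rot: [0.002, 0.804, 0.595, 0.006]
wrist_force: [0.4, -0.2, 0.9]
width: 0.0349
```

```bash
python3 snap.py f1 240 160 130 105 265 190 65 60; python3 -c "
from h import *;import pickle
d=pickle.load(open('f1.pkl','rb'));cv2.imwrite('pics/f1_full.png',d['scene']['color'][:,:,::-1]);crop(d['top'],255,180,35,30,20,'pics/f1_nt.png')"
```

```text
top scale 5.523809523809524
scene scale 9.666666666666666
```

View pics/f1_scene.png

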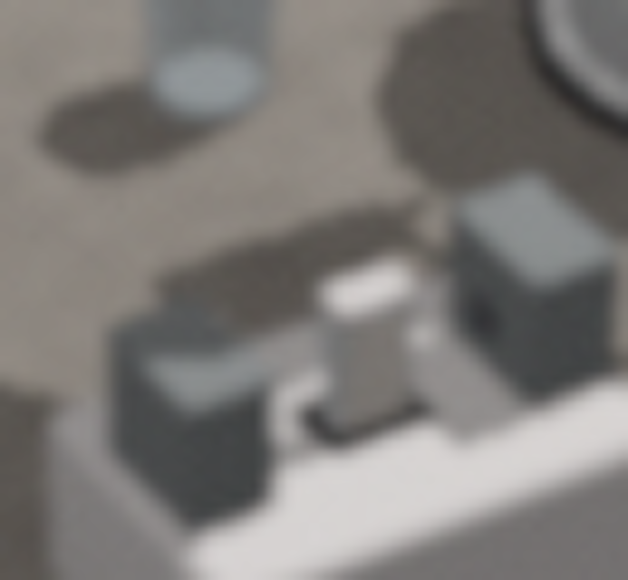

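View pics/f1_nt.png

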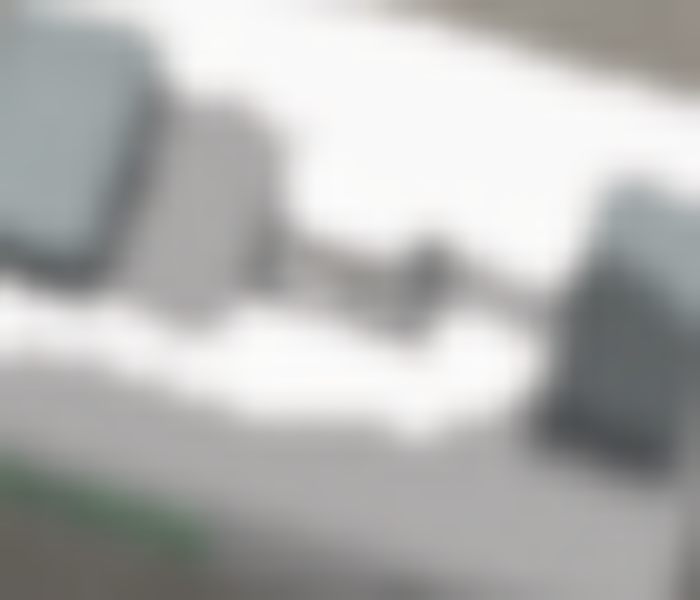

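View pics/f1_full.png

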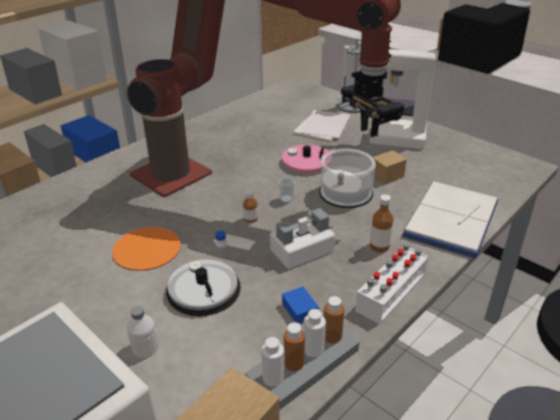

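View pics/f1_top.png

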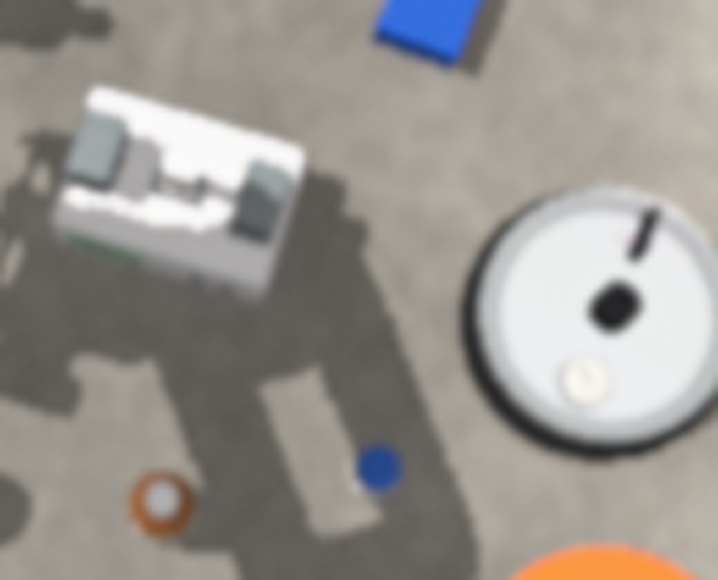

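The cell stands upright inside the ribs (scene crop 370,350), squared with them. Now check lid centring numerically, with an unobstructed view.

```bash
python3 - <<'E'
import pickle
from h import *
d=pickle.load(open("f1.pkl","rb"));f=6
a=np.linspace(0,2*np.pi,240)
# lid disc outer edge = bright->dark/ bench; print fits of bright blob hull
for k,(x0,y0,x1,y1),th in(("top",(315,180,385,255),105),("scene",(155,255,255,320),105)):
    im=d[k]; g=cv2.resize(im["color"][y0:y1,x0:x1].min(2),None,fx=f,fy=f,interpolation=cv2.INTER_CUBIC)
    c=np.array(proj(im,[.52,-.29,.03])[0]); C=((c-[x0,y0]+.5)*f)
    # radial: first transition from lid to dark mat going outward between 70..100 mm at z=.026
    P=[]
    for t in a:
        r=np.linspace(.075,.1,101); q=proj(im,np.c_[.52+r*np.cos(t),-.29+r*np.sin(t),0*r+.026])
        v=cv2.remap(im["color"].min(2).astype(np.float32),q[:,0].astype(np.float32).reshape(1,-1),q[:,1].astype(np.float32).reshape(1,-1),cv2.INTER_LINEAR)[0]
        i=np.where((v[:-1]>100)&(v[1:]<=100))[0]
        if len(i) and v.min()<70: P.append([.52+r[i[0]]*np.cos(t),-.29+r[i[0]]*np.sin(t)])
    P=np.array(P); A=np.c_[2*P,np.ones(len(P))]; s=np.linalg.lstsq(A,(P**2).sum(1),rcond=None)[0]
    print(k,len(P),"lid edge circle @z.026",s[:2],"r",np.sqrt(s[2]+s[0]**2+s[1]**2))
E
```

```text
top 89 lid edge circle @z.026 [ 0.52261865 -0.29251032] r 0.08759422465590695
scene 112 lid edge circle @z.026 [ 0.52061002 -0.28887022] r 0.0867044475758546
```

Both views put the lid within about 2–5 mm of the mat's centre, entirely on the mat. The bystanders are in place and the gripper is clear. Handing in.

```bash
python3 -c "
from plant import bot
s=bot.state();print(s['time'],s['position'],s['wrist_force']);print(bot.job_done())"
```

```text
25.1 [0.59196495 0.2778377  0.27121891] [-0.15099155  0.67719813  0.46524117]
the job is handed in; nothing more can be done
None
```

I handed the job in at 25.1 s, done in the order asked: vent tap opened fully with the lid still seated, lid set knob up on the black mat, and cell stood in the nest. `job_done()` gives no verdict, so the points below are my own checks.

- **Tap:** It turned until the torque reached about 0.3 N m, which I took as the stop. The bar then lay along the radius, in line with the nozzle. My first closing caught the tap's boss at 18.5 mm, so I raised the gripper and took the bar again at 9.1 mm.
- **Lid:** I lowered it slowly. It pressed back with about 16 N at the expected height, and I then let go. It lies wholly on the mat, but the views disagree on centring: the scene camera puts it about 2 mm off centre and the top camera about 3–5 mm. I left it there.
- **Cell:** Contact came at the height expected for the nest floor (TCP 94.9 mm against 95.3 mm). The last scene picture shows it upright inside the ribs and parallel to them. The top view of the nest was too blurred to confirm it independently.
- **Camera offset:** The cameras read about 2–3 mm off from the arm in y. The scene camera and the top camera differed by up to about 4 mm on the nest. I aimed between them, and the cell went in without catching a rib.
- **Bystanders:** The ones on the bench look unmoved in the last picture, and the gripper was well clear. I did not re-measure their positions or look closely at the vial again after lifting the cell out.

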